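Snap a tin's lid home in the lidding press

TASK

One of the two round tins still has its lid standing proud: close it in the two-handled press. Slide that tin gently along the worktop, without lifting or tipping it, into the press's open side until it rests on both rubber stops; then lower the small release lever on the press head, push the upper handle down toward the lower one until the lid gives and snaps home, and let the handle come back up. Leave the closed tin upright on its stops, press its lid only with the press, and leave the other tin and everything else where it stands.

Things in the scene. Friction and masses are not known exactly. Their poses are not given: they have to be found in the camera images.
- press: Dark iron lidding press, bolted down. Origin on the worktop at the seat centre, where the tin must stand; x points to the hinge (away from the robot at yaw 0), y out of its open side, z up. C-shaped foot round the seat, 20 to 24 mm high: back block x > 48, y -50..25; front block x -82..-52, y -79..21; right rail y -79..-57 mm. The +y side is open at worktop level.
- press_seat (a point): Seat centre, same point and axes as press. Two rubber stop posts, radius 8 mm, 24 mm high, at x = +-25, y = -41.5 mm from it hold an 80 mm tin exactly on the seat. The fixed lower handle lies on the worktop from x = -100 to -200 mm, 29 mm high.
- press_hinge (a point): Hinge axis of the upper handle in the press head: at x = 95, y = 0, z = 80 mm of the press, axis along its y. The head's cheeks reach y = +-25 mm and 96 mm high.
- press_handle (a joint): Upper handle, rad: 0 = raised (light spring lifts it), 0.40 = closed stop, level. Bar 18 mm wide, from hinge to -x at y = 0, with a wooden grip 28 mm thick 158 to 258 mm from the hinge. A 44 mm pad under it meets the proud lid at about 0.32 (underside 85 mm high when raised). Blocked below 0.08 until the release lever is lowered. Pressed at the grip the lid resists with up to 15 N, then gives.
- handle_grip (a point): Point on the top of the upper handle's wooden grip, 235 mm from the hinge, moves with the handle; about 184 mm high when raised, 94 mm when closed.
- press_catch (a joint): Release lever on the right (-y) of the press head, rad: near 0 = up (its prop blocks the upper handle), 1.05 = fully lowered; the handle is free above about 0.6. Shaft along y at x = 27, z = 76 mm of the press; its 55 mm arm in the plane y = -66 mm points to -x, 26 degrees up when up, 34 below level when lowered. Needs about 3 N at its end, stays where left.
- catch_tip (a point): Centre of the black 16 mm thick, 28 mm wide end of the release lever; moves with it, about 100 mm high when up and 46 mm when fully lowered. Pressing straight down on it from above lowers it.
- tin: The tin to close: round, plain bare metal, 80 mm diameter, body 40 mm high, about 0.3 kg, standing loose. Its 78 mm wide, 10 mm thick lid stands 8 mm proud on a narrower neck, so its top is 58 mm high (50 mm once closed). Origin at the centre of its underside, z up.
- tin_lid (a joint): Travel of that tin's lid in m: 0 = proud, 0.008 = fully home. Resistance rises to about 30 N near 0.003, then falls; beyond about 0.005 it pulls itself home.
- tin_closed: The other tin, same body, 80 mm diameter, its lid already home (50 mm high). Bystander. Origin at the centre of its underside.
- candle_small: Candle in a pale jar, bystander, 68 mm diameter, 64 mm high, origin at centre of underside.
- pumpkin_small: Small pale ornamental pumpkin, bystander, 62 mm diameter, 59 mm high, origin at centre of underside.
- kitchen_timer: Round kitchen timer, red top, bystander, 63 mm diameter, 54 mm high, origin at centre of underside.
Things that resemble listed ones, but are neither listed nor needed, are in the scene too. What is shaped like the tin but pink or turquoise is not meant.

How it is judged:
By the outcome, as a careful person would: the job done as asked, in the order asked, and still so for the second after the job is handed in, with the robot touching nothing.
It also fails if it takes over 72 s, if anything falls off the work surface, if the arm or the gripper's body presses on something with over 40 N, if the wrist force passes 120 N, or if a joint passes its speed limit or range.

ROBOT

A 6-joint arm with a two-finger parallel gripper is mounted at the origin on a cart in front of the work surface, level with it; the furniture and walls round the work are solid. World frame = base frame: x ahead of the robot, y to its left, z up, the work surface at z = 0. Lengths are in m, angles in rad, forces in N, time in s.
With the tool pointing down it reaches from about 0.35 to 0.85 m from the base axis. Payload 8.1 kg.
Tool frame: the origin (TCP) lies between the finger pads; the fingertips stand 25 mm ahead of it and the grasp point (between the pads) lies 6 mm ahead of it (robot.tip_extent is the distance from the TCP to the fingertips, in m); z points along the fingers, y is the direction in which the jaws open and shut (so a half turn about z gives the same grasp; the last joint's range is limited). The gripper opens to 93 mm and grips with 3 to 60 N. Pads are 15 mm wide; open, the fingers measure 128 mm over their backs; the gripper's body (75 mm by 188 mm) begins 65 mm behind the grasp point.
Start: joints at [1.081, 0.13, 1.488, -0, 1.523, -0.085], TCP at [0.236, 0.552, 0.244] pointing down, gripper open.
Joint ranges: [-2.96, 2.96], [-0.89, 2.26], [0.02, 2.5], [-1.34, 4.48], [0, 2.73], [-2.66, 2.66]. Speed limits (rad/s): [2.39, 2.39, 2.79, 3.14, 3.14, 3.14].

INTERFACE

Orientations are given as a rotation vector (axis times angle).
In Python, from plant import robot gives the robot as it stands.
- The arm moves only by the tool drive_tool, never from a script. Its argument "increments" is a list of rows, each a list of 7 numbers: the closure, from 0 (fully open) to 1 (shut), then the shift along the world's x, y, z in units of 25 mm (1.0 is 25 mm), then the turn, a rotation vector about the world's x, y, z in rad. In form: [[gripper, dx, dy, dz, rx, ry, rz], ...]. A call has 1 to 20 rows; each row is the pose to reach, as a shift and turn from the pose commanded when the call began; what a row does not reach only later rows make up. A row lasts 1/12 s, in which the tool goes at most 41.7 mm and 7.16 degrees, less where a joint would pass 70% of its speed; a pose out of reach is approached as far as the arm can. A call with a gripper value outside its range is refused whole. The fingers move at their own pace and stop on an object; "squeeze" is the grip in N (left out, the last holds). Time passes only in rows, so rows that repeat a pose let the fingers close. It gives the time, the measured TCP pose, the force and the opening at its end, in the units of the state.
- robot.read_state(): the state, without advancing time (a new reading comes with each control period).
- robot.read_camera(name): name is "scene" or "top" or "wrist"; returns a dict with "image" (384x512x3 uint8, red, green, blue), "fx", "fy", "cx", "cy" (pixels), "T" (4x4, takes a point from camera to world coordinates); the wrist camera has in their place "mount" (4x4, takes a point from camera to tool coordinates, whose origin is the TCP and whose axes are the flange's). Camera axes: x right, y down, z forward; pixel columns grow to the right and rows downward; lengths in m; the calibration is good to about 2 mm. A picture is of the moment at which its call begins: read the wrist's pose just before it. There is no depth.
- robot.close_job(): hands the job in, once; it reports no verdict.
The state is a dict: "t": time; "q": joint angles; "dq": joint speeds; "joint_torque": joint torques, N m; "tool_pos": TCP position; "orientation": TCP orientation; "force": force on the tool from outside, world axes, zero at the start; "wrist_torque": the same for the moment, N m; "opening": finger opening in m.
Only numpy, scipy, OpenCV 4.12 (cv2) and the standard library are available. Lean on these libraries where they do the work, as an engineer would, in place of code of your own. Each camera call takes 0.05 s, during which the arm holds its last target.

## Working session

There is one attempt and no reset: what is moved stays moved. The work goes in short steps, Python scripts to look and compute and a tool call to move; the robot and the scene stay as the last step left them, time stands still between calls to the robot, and variables do not carry over. Pictures are saved under pics/ and viewed, and the job is handed in when it is done.

Besides the shell and the picture viewer there is one more tool, called after ">>>" as name([rows], argument=value, ...), one row to a line, values as JSON. drive_tool: Moves the arm, as the interface text tells. Its arguments: {"type":"object","properties":{"increments":{"type":"array"},"squeeze":{"type":"number"}},"required":["increments"]}

```bash
ls; mkdir -p pics; python3 - <<'E'
from plant import robot
import cv2, numpy as np
print(robot.read_state())
for n in ("scene","top","wrist"):
    c=robot.read_camera(n)
    cv2.imwrite(f"pics/{n}0.png",c["image"][:,:,::-1])
    print(n,c["fx"],c["fy"],c["cx"],c["cy"]); print(np.round(c.get("T",c.get("mount")),4).tolist())
E
```

```text
pics
{'t': 0.0, 'q': array([ 1.08060410e+00,  1.31147075e-01,  1.48928948e+00,  1.58829346e-05,
        1.52301493e+00, -8.54150623e-02]), 'dq': array([ 0.00097505, -0.00173881, -0.00071464, -0.00016849,  0.00322917,
        0.00021816]), 'joint_torque': array([-4.30839987e-05, -5.59845471e+01, -4.91755807e+01,  7.69118406e-02,
        3.53105902e-02, -1.93820692e-04]), 'tool_pos': array([0.23601831, 0.55104807, 0.24259023]), 'orientation': array([-6.31382516e-01, -3.07693716e+00,  2.79219839e-03]), 'force': array([-0.210069  ,  0.09025845, -0.14306226]), 'wrist_torque': array([ 0.01361113, -0.00367683,  0.01998005]), 'opening': 0.09247599719348695}
scene 418.76076299330157 418.76076299330157 250.7905296338845 188.8536113823675
[[0.9005, -0.3789, 0.2134, 0.2665], [-0.4348, -0.788, 0.4359, -0.6082], [0.0029, -0.4853, -0.8743, 1.3069], [0.0, 0.0, 0.0, 1.0]]
top 372.0843120404965 372.0843120404965 256.74485438838576 189.9091936146227
[[0.0185, -0.9815, 0.1907, 0.3176], [-0.9996, -0.0221, -0.0166, 0.0183], [0.0205, -0.1903, -0.9815, 1.4281], [0.0, 0.0, 0.0, 1.0]]
wrist 319.06887856914165 319.06887856914165 256.790589472153 194.91579186269098
[[-0.0004, -0.9536, -0.3011, 0.0844], [1.0, -0.0005, 0.0, 0.0001], [-0.0002, -0.3011, 0.9536, -0.1417], [0.0, 0.0, 0.0, 1.0]]
```

View pics/scene0.png

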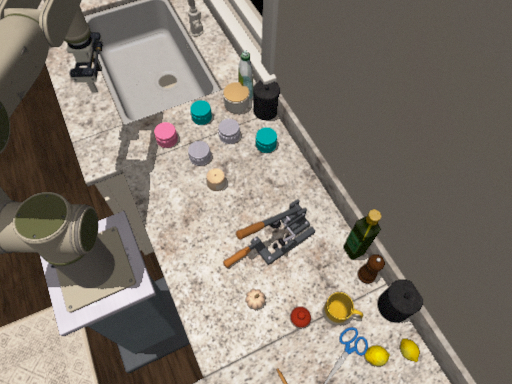

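View pics/top0.png

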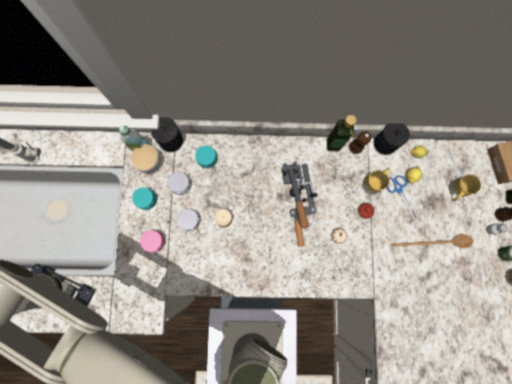

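View pics/wrist0.png

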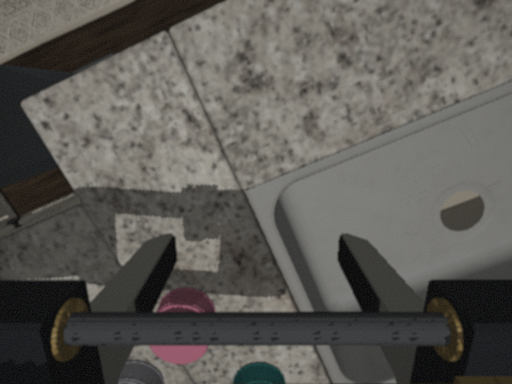

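The scene view shows two plain metal tins at about (200,152) and (229,130), with pink and turquoise decoys around them. The press is at about (275,235) with its handles pointing toward the robot. Next I'll enlarge these areas.

```bash
python3 - <<'E'
import cv2, numpy as np
a=cv2.imread("pics/scene0.png"); b=cv2.imread("pics/top0.png")
f=lambda im,x0,y0,x1,y1,s:cv2.resize(im[y0:y1,x0:x1],None,fx=s,fy=s,interpolation=cv2.INTER_CUBIC)
cv2.imwrite("pics/s_tins.png",f(a,150,80,290,195,5))
cv2.imwrite("pics/s_press.png",f(a,215,190,325,275,7))
cv2.imwrite("pics/t_press.png",f(b,270,155,330,250,6))
cv2.imwrite("pics/t_tins.png",f(b,130,140,240,250,5))
E
```

```text
(no output)
```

View pics/s_tins.png

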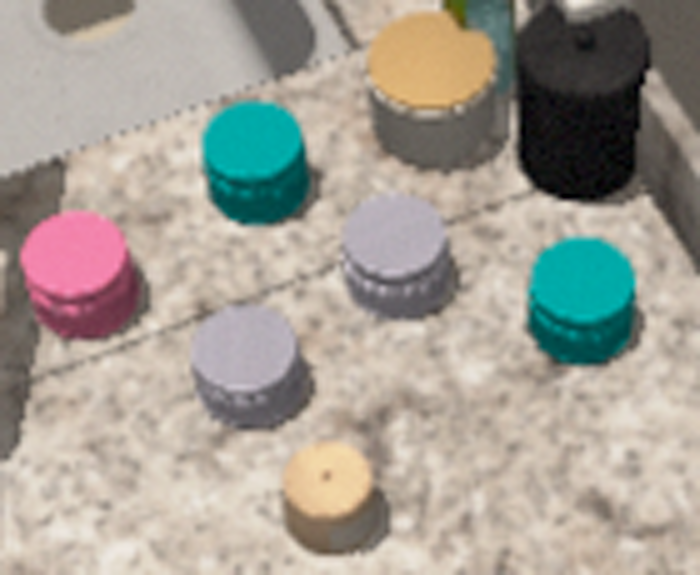

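View pics/s_press.png

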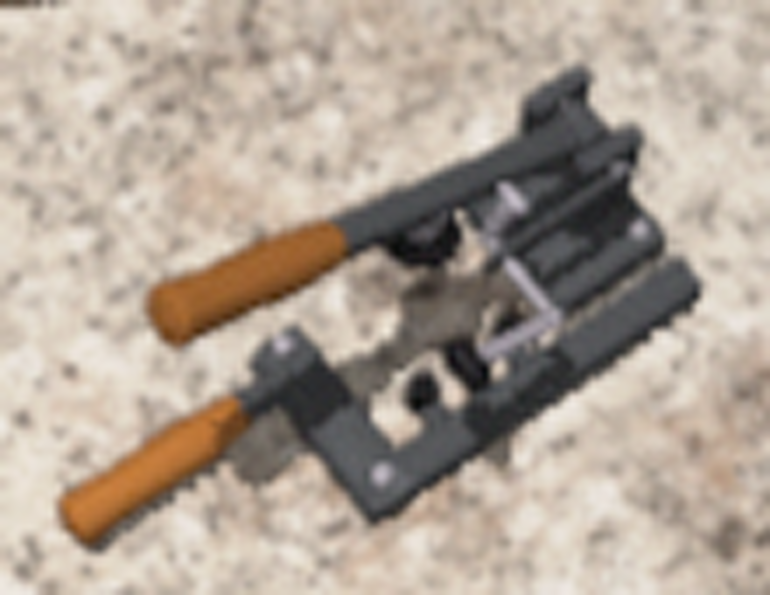

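View pics/t_press.png

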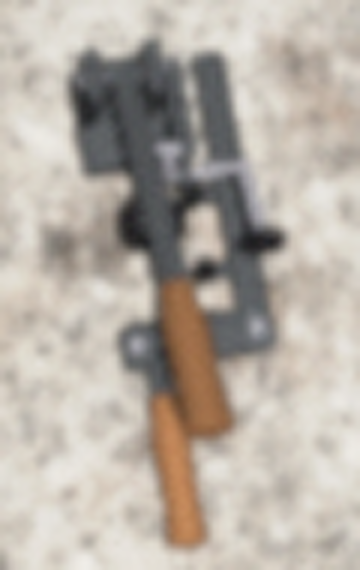

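View pics/t_tins.png

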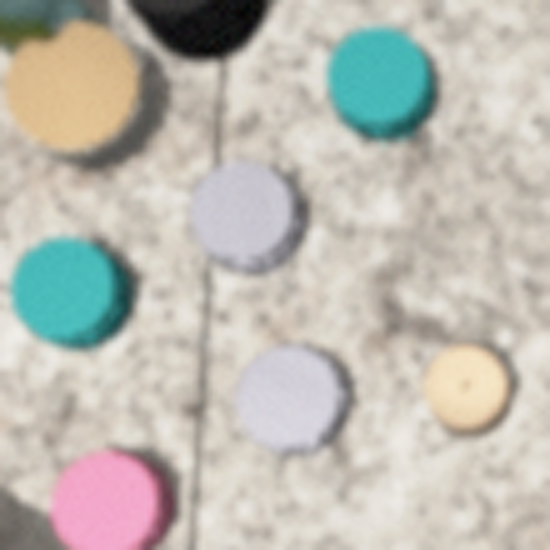

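```bash
cat > h.py <<'E'
import numpy as np, cv2
K={"scene":(418.76076299330157,250.7905296338845,188.8536113823675),"top":(372.0843120404965,256.74485438838576,189.9091936146227)}
T={"scene":np.array([[0.9005,-0.3789,0.2134,0.2665],[-0.4348,-0.788,0.4359,-0.6082],[0.0029,-0.4853,-0.8743,1.3069],[0,0,0,1]]),
"top":np.array([[0.0185,-0.9815,0.1907,0.3176],[-0.9996,-0.0221,-0.0166,0.0183],[0.0205,-0.1903,-0.9815,1.4281],[0,0,0,1]])}
def ray(n,u,v,Tm=None,k=None):
    f,cx,cy=k or K[n]; Tm=T[n] if Tm is None else Tm
    d=Tm[:3,:3]@np.array([(u-cx)/f,(v-cy)/f,1.]); return Tm[:3,3],d/np.linalg.norm(d)
def plane(n,u,v,z,**kw):
    o,d=ray(n,u,v,**kw); return o+d*(z-o[2])/d[2]
def tri(rays):
    A=sum(np.eye(3)-np.outer(d,d) for o,d in rays); b=sum((np.eye(3)-np.outer(d,d))@o for o,d in rays)
    p=np.linalg.solve(A,b); return p,[np.linalg.norm((np.eye(3)-np.outer(d,d))@(p-o)) for o,d in rays]
def proj(n,p,Tm=None,k=None):
    f,cx,cy=k or K[n]; Tm=T[n] if Tm is None else Tm
    c=Tm[:3,:3].T@(np.array(p)-Tm[:3,3]); return cx+f*c[0]/c[2],cy+f*c[1]/c[2]
MOUNT=np.array([[-0.0004,-0.9536,-0.3011,0.0844],[1.0,-0.0005,0,0.0001],[-0.0002,-0.3011,0.9536,-0.1417],[0,0,0,1]])
KW=(319.06887856914165,256.790589472153,194.91579186269098)
def wristT(s):
    M=np.eye(4); M[:3,:3]=cv2.Rodrigues(np.array(s["orientation"]))[0]; M[:3,3]=s["tool_pos"]; return M@MOUNT
E
python3 - <<'E'
import cv2,numpy as np
from h import *
boxes={"scene":{"near":(186,138,216,170),"far":(214,115,246,147)},"top":{"near":(172,205,204,235),"far":(164,168,195,198)}}
P={}
for n in boxes:
    im=cv2.imread(f"pics/{n}0.png").astype(int)
    for t,(x0,y0,x1,y1) in boxes[n].items():
        c=im[y0:y1,x0:x1]; bl=c[:,:,0]-c[:,:,2]; m=((bl>3)).astype(np.uint8)
        g=c.sum(2)/3
        top=((bl>3)&(g>(140 if n=="scene" else 150))).astype(np.uint8)
        res=[]
        for mm in (m,top):
            cs,_=cv2.findContours(mm,0,1); k=max(cs,key=cv2.contourArea)
            M=cv2.moments(k); e=cv2.fitEllipse(k)
            res.append((cv2.contourArea(k),M['m10']/M['m00']+x0,M['m01']/M['m00']+y0,[round(v,1) for v in (e[0][0]+x0,e[0][1]+y0)+e[1]]))
        print(n,t,res); P[n,t]=res[1][3][:2]
        print(np.median(c[m>0],axis=0))
for t in("near","far"):
    p,r=tri([ray(n,*P[n,t]) for n in boxes]); print(t,p,r)
    for z in(.05,.058): print(z,[plane(n,*P[n,t],z)[:2].round(4) for n in boxes])
E
```

```text
Traceback (most recent call last):
cv2.error: OpenCV(4.12.0) /io/opencv/modules/imgproc/src/shapedescr.cpp:361: error: (-201:Incorrect size of input array) There should be at least 5 points to fit the ellipse in function 'fitEllipseNoDirect'
```

```bash
python3 - <<'E'
import cv2,numpy as np
from h import *
for n,(x,y) in {"scene":(199,138),"top":(187,205)}.items():
    im=cv2.imread(f"pics/{n}0.png").astype(int)
    print(n); print([tuple(im[v,x]) for v in range(y,y+30)])
E
```

```text
scene
[(np.int64(167), np.int64(182), np.int64(194)), (np.int64(141), np.int64(154), np.int64(165)), (np.int64(134), np.int64(140), np.int64(147)), (np.int64(169), np.int64(164), np.int64(171)), (np.int64(184), np.int64(175), np.int64(183)), (np.int64(183), np.int64(175), np.int64(184)), (np.int64(184), np.int64(175), np.int64(183)), (np.int64(183), np.int64(176), np.int64(183)), (np.int64(186), np.int64(179), np.int64(184)), (np.int64(181), np.int64(174), np.int64(183)), (np.int64(183), np.int64(175), np.int64(182)), (np.int64(185), np.int64(177), np.int64(183)), (np.int64(187), np.int64(176), np.int64(184)), (np.int64(180), np.int64(172), np.int64(181)), (np.int64(183), np.int64(176), np.int64(183)), (np.int64(180), np.int64(172), np.int64(179)), (np.int64(183), np.int64(174), np.int64(183)), (np.int64(183), np.int64(175), np.int64(184)), (np.int64(181), np.int64(172), np.int64(180)), (np.int64(196), np.int64(188), np.int64(196)), (np.int64(141), np.int64(134), np.int64(142)), (np.int64(110), np.int64(104), np.int64(110)), (np.int64(136), np.int64(130), np.int64(134)), (np.int64(11
[... 1019 characters left out ...]
int64(219), np.int64(209), np.int64(213)), (np.int64(220), np.int64(213), np.int64(215)), (np.int64(222), np.int64(214), np.int64(218)), (np.int64(222), np.int64(213), np.int64(216)), (np.int64(220), np.int64(212), np.int64(215)), (np.int64(220), np.int64(211), np.int64(213)), (np.int64(224), np.int64(217), np.int64(219)), (np.int64(223), np.int64(217), np.int64(219)), (np.int64(218), np.int64(208), np.int64(211)), (np.int64(190), np.int64(183), np.int64(183)), (np.int64(160), np.int64(156), np.int64(161)), (np.int64(158), np.int64(165), np.int64(170)), (np.int64(180), np.int64(192), np.int64(196)), (np.int64(191), np.int64(203), np.int64(210)), (np.int64(200), np.int64(210), np.int64(218))]
```

```bash
python3 - <<'E'
import cv2,numpy as np
from h import *
boxes={"scene":{"near":(184,136,218,172),"far":(212,113,248,149)},"top":{"near":(172,205,206,237),"far":(162,166,197,200)}}
P={}
for n in boxes:
    im=cv2.imread(f"pics/{n}0.png").astype(int)
    for t,(x0,y0,x1,y1) in boxes[n].items():
        c=im[y0:y1,x0:x1]; bl=c[:,:,0]-c[:,:,1]; g=c.sum(2)/3
        for nm,mm in (("all",bl>0),("top",(bl>1)&(g>(160 if n=="scene" else 185)))):
            mm=cv2.morphologyEx(mm.astype(np.uint8),cv2.MORPH_OPEN,np.ones((5,5),np.uint8))
            cs,_=cv2.findContours(mm,0,1); k=max(cs,key=cv2.contourArea)
            M=cv2.moments(k); e=cv2.fitEllipse(k)
            print(n,t,nm,cv2.contourArea(k),cv2.boundingRect(k),round(M['m10']/M['m00']+x0,2),round(M['m01']/M['m00']+y0,2),np.round(e[1],1))
        P[n,t]=(M['m10']/M['m00']+x0,M['m01']/M['m00']+y0)
for t in("near","far"):
    p,r=tri([ray(n,*P[n,t]) for n in boxes]); print(t,p,r)
    for z in(.05,.058): print(z,[plane(n,*P[n,t],z)[:2].round(4) for n in boxes])
E
```

```text
scene near all 398.0 (5, 5, 21, 24) 199.09 152.77 [20.9 24.4]
scene near top 243.5 (5, 5, 20, 17) 198.4 149.09 [15.9 19.6]
scene far all 390.0 (7, 6, 20, 24) 228.71 130.67 [20.3 24.7]
scene far top 221.0 (7, 6, 19, 16) 228.3 126.39 [15.1 18.8]
top near all 338.5 (6, 4, 21, 21) 187.93 219.18 [20.7 20.9]
top near top 286.5 (6, 4, 19, 20) 186.98 218.89 [18.6 19.9]
top far all 357.0 (6, 6, 22, 22) 178.72 182.7 [20.7 22.1]
top far top 261.5 (7, 7, 19, 18) 177.68 181.6 [17.9 18.7]
near [0.47259571 0.25178366 0.04609148] [np.float64(0.0019217481537590335), np.float64(0.0019217481537591133)]
0.05 [array([0.4739, 0.249 ]), array([0.4702, 0.2513])]
0.058 [array([0.4726, 0.2436]), array([0.4694, 0.2499])]
far [0.61125853 0.29304952 0.05361317] [np.float64(0.0014093000421307195), np.float64(0.0014093000421306677)]
0.05 [array([0.6137, 0.2957]), array([0.6106, 0.2939])]
0.058 [array([0.6115, 0.2899]), array([0.6089, 0.2923])]
```

```bash
python3 - <<'E'
from h import *
S=lambda x,y:(x/7+215-.43,y/7+190-.43); Tp=lambda x,y:(x/6+270-.42,y/6+155-.42)
f=lambda n,p,z:print(n,plane(n,*p,z).round(4))
for a,z in (((425,382),.024),((467,357),.024),((375,500),.022),((380,472),.024),((282,343),.024),((640,230),.024),((82,510),.02),((690,270),.02)): f("scene",S(*a),z)
print()
for a,z in (((205,268),.024),((258,325),.024),((138,345),.024),((185,540),.02),((205,60),.022)): f("top",Tp(*a),z)
# tip, grip end
for a,b in (((490,350),(265,240)),):
  print(tri([ray("scene",*S(*a)),ray("top",*Tp(*b))]))
print(tri([ray("scene",*S(172,315)),ray("top",*Tp(212,430))]))
E
```

```text
scene [ 0.5619 -0.1892  0.024 ]
scene [ 0.5854 -0.1866  0.024 ]
scene [ 0.5153 -0.2297  0.022 ]
scene [ 0.523  -0.2193  0.024 ]
scene [ 0.5104 -0.1427  0.024 ]
scene [ 0.6906 -0.1649  0.024 ]
scene [ 0.3927 -0.1752  0.02  ]
scene [ 0.7031 -0.1922  0.02  ]

top [ 0.558  -0.1864  0.024 ]
top [ 0.5219 -0.22    0.024 ]
top [ 0.5075 -0.1435  0.024 ]
top [ 0.3856 -0.1735  0.02  ]
top [ 0.6959 -0.1875  0.022 ]
(array([ 0.56979179, -0.21295022,  0.10115548]), [np.float64(0.006966237488165816), np.float64(0.006966237488165968)])
(array([ 0.44234539, -0.16766153,  0.17875548]), [np.float64(0.0029481985434684542), np.float64(0.002948198543468396)])
```

The far tin triangulates about 7.5 mm taller than the near one (53.6 vs 46.1 mm), so it's probably the proud one. I'll confirm that close up. The press seat is near (0.585,-0.14) at a yaw of about 10°. Next I'll place the neighbouring objects roughly and move the wrist over the tin.

```bash
python3 - <<'E'
from h import *
for n,u,v,z in (("candle",222.5,217,.064),("turqA",143.5,198,.055),("turqB",206,156.5,.055),("pink",151.5,241,.055),("woodjar",144.5,157,.09),("pump",340,236,.055),("timer",366,211,.054)): print(n,plane("top",u,v,z).round(3))
print(tri([ray("scene",235,92),ray("top",144.5,157)]))
E
```

```text
candle [0.478 0.119 0.064]
turqA [0.544 0.416 0.055]
turqB [0.71  0.191 0.055]
pink [0.386 0.375 0.055]
woodjar [0.692 0.414 0.09 ]
pump [ 0.418 -0.315  0.055]
timer [ 0.513 -0.416  0.054]
(array([0.69781301, 0.41851585, 0.07363043]), [np.float64(0.0008124860562431727), np.float64(0.0008124860562430676)])
```

>>> drive_tool([
  [0, 1.5, -0.5, 0.5, 0, 0, -0.1],
  [0, 3, -1, 0.5, 0, 0, -0.2],
  [0, 4.5, -2, 0.5, 0, 0, -0.3],
  [0, 6, -3.5, 0.5, 0, 0, -0.4],
  [0, 7.5, -5, 0.5, 0, 0, -0.4],
  [0, 9, -6.5, 0.5, 0, 0, -0.4],
  [0, 10.5, -8, 0.5, 0, 0, -0.4],
  [0, 12, -9, 0.5, 0, 0, -0.4],
  [0, 12, -9, 0.5, 0, 0, -0.4],
  [0, 12, -9, 0.5, 0, 0, -0.4],
  [0, 12, -9, 0.5, 0, 0, -0.4],
])

```text
t: 1.07
tool_pos: [0.5384, 0.3237, 0.2554]
orientation: [-1.237, -2.888, 0.002]
force: [0.0, 0.5, 0.3]
opening: 0.0931
```

```bash
cat >> h.py <<'E'
def shot(name,fn,scale=1.5):
    from plant import robot
    s=robot.read_state(); c=robot.read_camera(name)
    cv2.imwrite("pics/"+fn,cv2.resize(c["image"][:,:,::-1],None,fx=scale,fy=scale))
    cv2.imwrite("pics/raw_"+fn,c["image"][:,:,::-1])
    import json
    json.dump({"tool_pos":list(s["tool_pos"]),"orientation":list(s["orientation"])},open("pics/"+fn+".json","w"))
    return s,c
def load(fn):
    import json
    return wristT(json.load(open("pics/"+fn+".json"))),cv2.imread("pics/raw_"+fn)
E
python3 - <<'E'
from h import *
s,c=shot("wrist","w1.png"); print(s["tool_pos"],cv2.Rodrigues(s["orientation"])[0].round(3).tolist())
Tm=wristT(s)
for p in ((.611,.292,.055),(.473,.25,.05)): print(proj(0,p,Tm,KW))
E
```

```text
[0.53843279 0.32365233 0.2553935 ] [[-0.69, 0.724, -0.0], [0.724, 0.69, -0.001], [-0.0, -0.001, -1.0]]
(np.float64(283.0854935361821), np.float64(235.03738935410706))
(np.float64(169.58224388825124), np.float64(180.42331583764002))
```

View pics/w1.png

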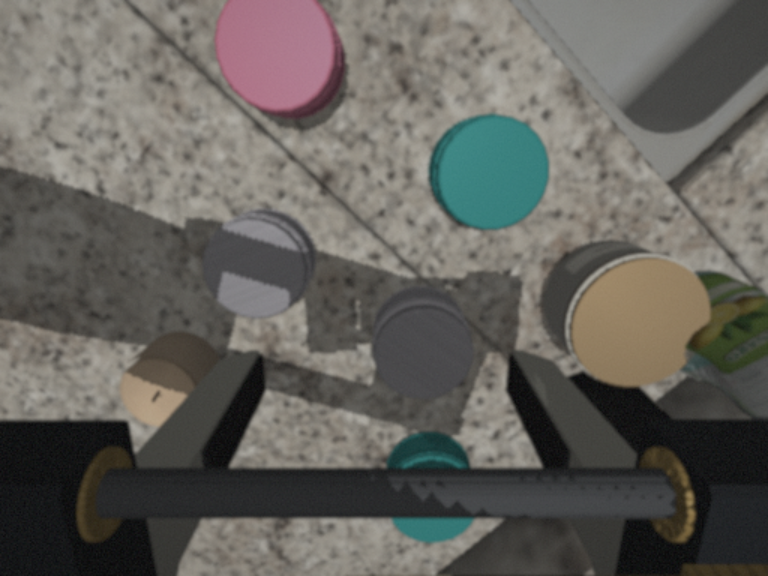

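```bash
python3 - <<'E'
from h import *
T_,im=load("w1.png")
c=im[130:280,125:330]; c=np.clip(c.astype(float)*1.7,0,255).astype(np.uint8)
cv2.imwrite("pics/w1z.png",cv2.resize(c,None,fx=3.9,fy=3.9,interpolation=cv2.INTER_CUBIC))
E
```

```text
(no output)
```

View pics/w1z.png

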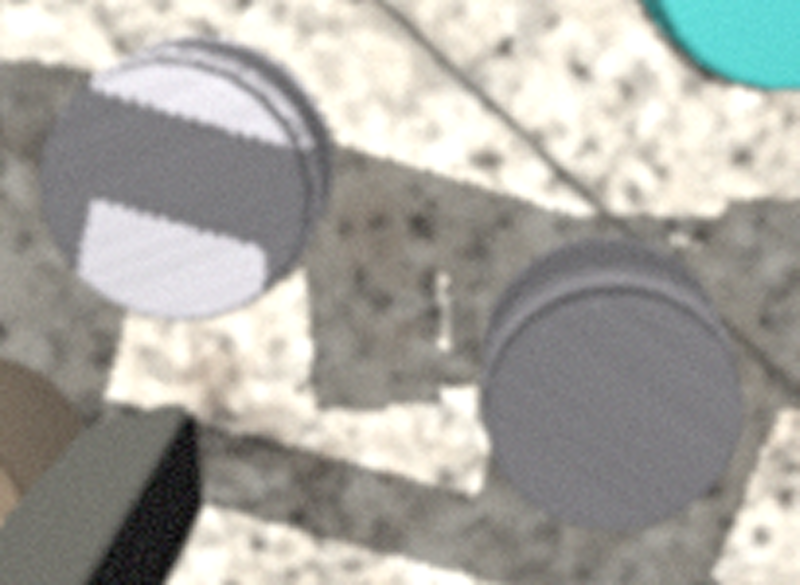

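```bash
python3 - <<'E'
from h import *
Tm,im=load("w1.png")
z=lambda x,y:(x/3.9+125-.37,y/3.9+130-.37)
print("cam",Tm[:3,3])
# lid-top ellipses read off zoomed view: extents
near=z((40+308)/2,(60+318)/2); far=z((482+742)/2,(285+530)/2)
for n,w,t in (("near",near,(186.98,218.89)),("far",far,(177.68,181.6))):
    for other,uv in (("top",t),("scene",(198.4,149.09) if n=="near" else (228.3,126.39))):
        print(n,other,tri([ray(0,*w,Tm=Tm,k=KW),ray(other,*uv)])[0].round(4))
    for h in(.05,.058): print(h,plane(0,*w,h,Tm=Tm,k=KW).round(4))
E
```

```text
cam [0.48033544 0.38495738 0.39705736]
near top [0.4707 0.2514 0.0488]
near scene [0.4726 0.2507 0.0479]
0.05 [0.471  0.2518 0.05  ]
0.058 [0.4712 0.2549 0.058 ]
far top [0.6086 0.2923 0.0571]
far scene [0.6106 0.2916 0.055 ]
0.05 [0.6107 0.2902 0.05  ]
0.058 [0.6077 0.2924 0.058 ]
```

The wrist zoom and the two-view heights agree: the far tin's lid top is at about 57 mm (proud) and the near one's is at about 49 mm (closed). The proud tin is at about (0.609, 0.292). I'll align the jaws with the press x axis and lower them around the tin.

>>> drive_tool([
  [0, 0.8, -0.4, 0, 0, 0, -0.12],
  [0, 1.6, -0.8, -0.5, 0, 0, -0.24],
  [0, 2.4, -1.2, -1, 0, 0, -0.36],
  [0, 2.82, -1.27, -2, 0, 0, -0.48],
  [0, 2.82, -1.27, -3, 0, 0, -0.59],
  [0, 2.82, -1.27, -4, 0, 0, -0.59],
  [0, 2.82, -1.27, -4.5, 0, 0, -0.59],
  [0, 2.82, -1.27, -4.5, 0, 0, -0.59],
  [0, 2.82, -1.27, -4.5, 0, 0, -0.59],
])

```text
t: 1.87
tool_pos: [0.6056, 0.2957, 0.1434]
orientation: [-2.014, -2.41, 0.002]
force: [-0.2, -0.5, 1.2]
opening: 0.093
```

```bash
python3 - <<'E'
from h import *
s,c=shot("wrist","w2.png"); print(s["t"],s["q"].round(2),s["tool_pos"],cv2.Rodrigues(s["orientation"])[0].round(3).tolist())
Tm=wristT(s)
print(proj(0,(.609,.292,.058),Tm,KW),proj(0,s["tool_pos"]*[1,1,0]+[0,0,.058],Tm,KW))
E
```

```text
1.8667 [0.38 0.39 1.37 0.   1.38 0.2 ] [0.60560109 0.2957146  0.14338215] [[-0.177, 0.984, -0.002], [0.984, 0.177, -0.0], [-0.0, -0.002, -1.0]]
(np.float64(260.3534105400285), np.float64(216.11262103321212)) (np.float64(256.8267144540691), np.float64(210.8702406074297))
```

View pics/w2.png

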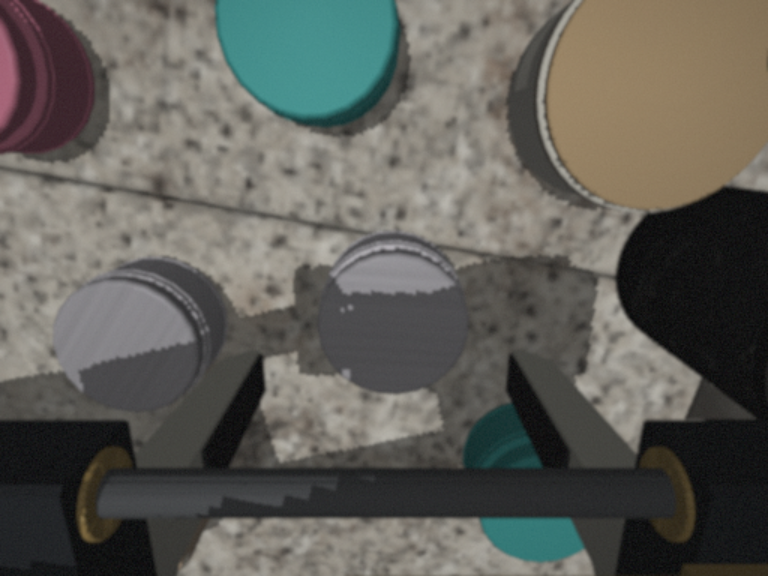

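```bash
python3 - <<'E'
from h import *
from plant import robot
Tm,im=load("w2.png")
print(plane(0,262,212.4,.058,Tm=Tm,k=KW).round(4)); print(robot.read_state()["tool_pos"])
E
```

```text
[0.6097 0.2952 0.058 ]
[0.60671275 0.29591912 0.14512192]
```

>>> drive_tool([
  [0, 0.12, -0.06, -1, 0, 0, 0],
  [0, 0.12, -0.06, -2, 0, 0, 0],
  [0, 0.12, -0.06, -2.8, 0, 0, 0],
  [0, 0.12, -0.06, -3.5, 0, 0, 0],
  [0, 0.12, -0.06, -4, 0, 0, 0],
  [0, 0.12, -0.06, -4.35, 0, 0, 0],
  [0, 0.12, -0.06, -4.35, 0, 0, 0],
  [0, 0.12, -0.06, -4.35, 0, 0, 0],
])

```text
t: 2.58
tool_pos: [0.6103, 0.2936, 0.0359]
orientation: [2.017, 2.408, 0.002]
force: [0.4, 0.4, 0.2]
opening: 0.0932
```

```bash
python3 - <<'E'
from h import *
s,c=shot("wrist","w3.png"); print(s["t"],s["tool_pos"],s["force"])
E
```

```text
2.5833 [0.61030385 0.29362518 0.03593669] [0.38353317 0.35460161 0.1504988 ]
```

View pics/w3.png

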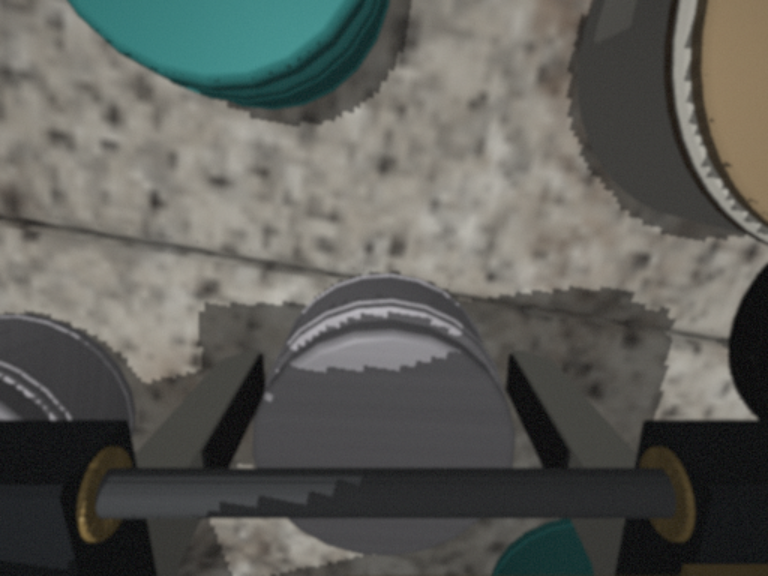

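The tin sits centred between the jaws and clear of both. I'll close gently at 5 N.

>>> drive_tool([
  [0.06, 0, 0, 0, 0, 0, 0],
  [0.1, 0, 0, 0, 0, 0, 0],
  [0.13, 0, 0, 0, 0, 0, 0],
  [0.16, 0, 0, 0, 0, 0, 0],
  [0.2, 0, 0, 0, 0, 0, 0],
  [0.2, 0, 0, 0, 0, 0, 0],
  [0.2, 0, 0, 0, 0, 0, 0],
], squeeze=5)

```text
t: 3.22
tool_pos: [0.6101, 0.2934, 0.0357]
orientation: [2.017, 2.408, 0.001]
force: [-1.2, -0.4, 5.9]
opening: 0.0804
```

>>> drive_tool([
  [0.2, 0, -0.2, 0, 0, 0, 0],
  [0.2, -0.05, -0.5, 0, 0, 0, 0],
  [0.2, -0.1, -0.9, 0, 0, 0, 0],
  [0.2, -0.15, -1.3, 0, 0, 0, 0],
  [0.2, -0.2, -1.7, 0, 0, 0, 0],
  [0.2, -0.25, -2.1, 0, 0, 0, 0],
  [0.2, -0.3, -2.5, 0, 0, 0, 0],
  [0.2, -0.35, -2.9, 0, 0, 0, 0],
  [0.2, -0.4, -3.3, 0, 0, 0, 0],
  [0.2, -0.45, -3.7, 0, 0, 0, 0],
  [0.2, -0.5, -4.1, 0, 0, 0, 0],
  [0.2, -0.52, -4.5, 0, 0, 0, 0],
  [0.2, -0.56, -4.9, 0, 0, 0, 0],
  [0.2, -0.6, -5.3, 0, 0, 0, 0],
  [0.2, -0.64, -5.7, 0, 0, 0, 0],
  [0.2, -0.68, -6.1, 0, 0, 0, 0],
  [0.2, -0.7, -6.4, 0, 0, 0, 0],
  [0.2, -0.7, -6.6, 0, 0, 0, 0],
  [0.2, -0.7, -6.7, 0, 0, 0, 0],
  [0.2, -0.7, -6.7, 0, 0, 0, 0],
])

```text
t: 4.88
tool_pos: [0.5924, 0.1243, 0.0354]
orientation: [2.018, 2.406, 0.001]
force: [-1.0, -0.1, 6.2]
opening: 0.0804
```

```bash
python3 - <<'E'
from h import *
s,c=shot("wrist","w4.png"); print(s["t"],s["tool_pos"],s["force"],s["opening"])
E
```

```text
4.8833 [0.59244188 0.12430264 0.03544532] [-1.01772322 -0.08923288  6.17701482] 0.08038913451377305
```

View pics/w4.png

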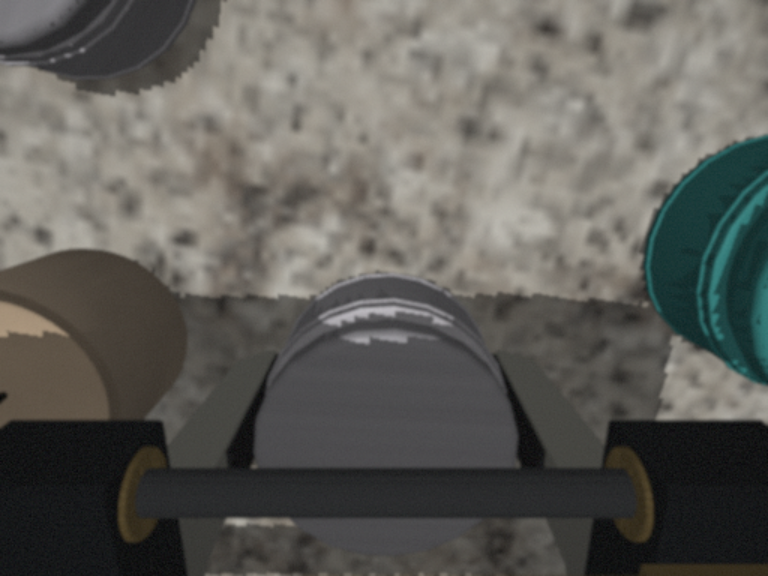

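>>> drive_tool([
  [0.2, -0.03, -0.2, 0, 0, 0, 0],
  [0.2, -0.1, -0.5, 0, 0, 0, 0],
  [0.2, -0.18, -0.9, 0, 0, 0, 0],
  [0.2, -0.25, -1.3, 0, 0, 0, 0],
  [0.2, -0.32, -1.7, 0, 0, 0, 0],
  [0.2, -0.4, -2.1, 0, 0, 0, 0],
  [0.2, -0.46, -2.5, 0, 0, 0, 0],
  [0.2, -0.52, -2.9, 0, 0, 0, 0],
  [0.2, -0.6, -3.3, 0, 0, 0, 0],
  [0.2, -0.68, -3.7, 0, 0, 0, 0],
  [0.2, -0.75, -4.1, 0, 0, 0, 0],
  [0.2, -0.82, -4.5, 0, 0, 0, 0],
  [0.2, -0.88, -4.8, 0, 0, 0, 0],
  [0.2, -0.9, -4.9, 0, 0, 0, 0],
  [0.2, -0.9, -4.9, 0, 0, 0, 0],
  [0.2, -0.9, -4.9, 0, 0, 0, 0],
  [0.1, -0.9, -4.9, 0, 0, 0, 0],
  [0, -0.9, -4.9, 0, 0, 0, 0],
  [0, -0.9, -4.9, 0, 0, 0, 0],
  [0, -0.9, -4.9, 0, 0, 0, 0],
])

```text
t: 6.6
tool_pos: [0.569, 0.003, 0.0342]
orientation: [-2.017, -2.407, 0.001]
force: [0.2, -0.1, 0.0]
opening: 0.0928
```

```bash
python3 - <<'E'
from h import *
s,c=shot("scene","s1.png"); print(s["t"],s["tool_pos"],s["force"],s["opening"])
s,c=shot("top","t1.png")
E
```

```text
6.6 [0.56899655 0.00297909 0.03421892] [ 0.1633299  -0.08585394  0.04568655] 0.09281797049964022
```

View pics/s1.png

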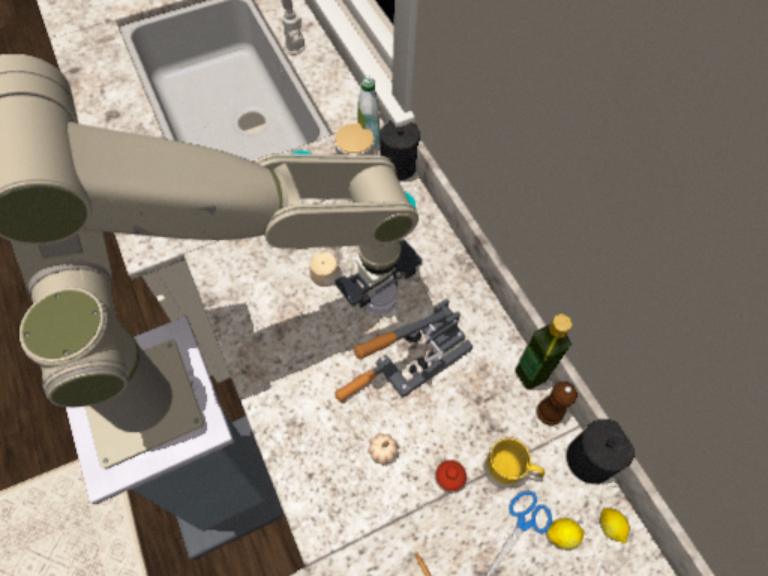

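>>> drive_tool([
  [0, 0, 0, 0.6, 0, 0, 0],
  [0, 0, 0, 1.6, 0, 0, 0],
  [0, 0, 0, 3, 0, 0, 0],
  [0, 0, 0, 4.5, 0, 0, 0],
  [0, 0, 0, 6, 0, 0, 0],
  [0, 0, 0, 7.5, 0, 0, 0],
  [0, 0.2, -1, 9, 0, 0, 0],
  [0, 0.35, -2.5, 10.5, 0, 0, 0],
  [0, 0.5, -4, 10.6, 0, 0, 0],
  [0, 0.7, -5.5, 10.6, 0, 0, 0],
  [0, 0.9, -7, 10.6, 0, 0, 0],
  [0, 1, -8, 10.6, 0, 0, 0],
  [0, 1, -8, 10.6, 0, 0, 0],
  [0, 1, -8, 10.6, 0, 0, 0],
  [0, 1, -8, 10.6, 0, 0, 0],
])

```text
t: 7.95
tool_pos: [0.5946, -0.1962, 0.2995]
orientation: [-2.017, -2.407, -0.0]
force: [-0.4, 0.5, 1.4]
opening: 0.0931
```

```bash
python3 - <<'E'
from h import *
s,c=shot("wrist","w5.png"); print(s["t"],s["tool_pos"],s["force"],s["opening"],s["q"].round(2))
E
```

```text
7.95 [ 0.59464315 -0.1962209   0.2994694 ] [-0.40064038  0.50665542  1.39976598] 0.09314274703940531 [-0.4   0.19  1.33  0.    1.63 -0.58]
```

View pics/w5.png

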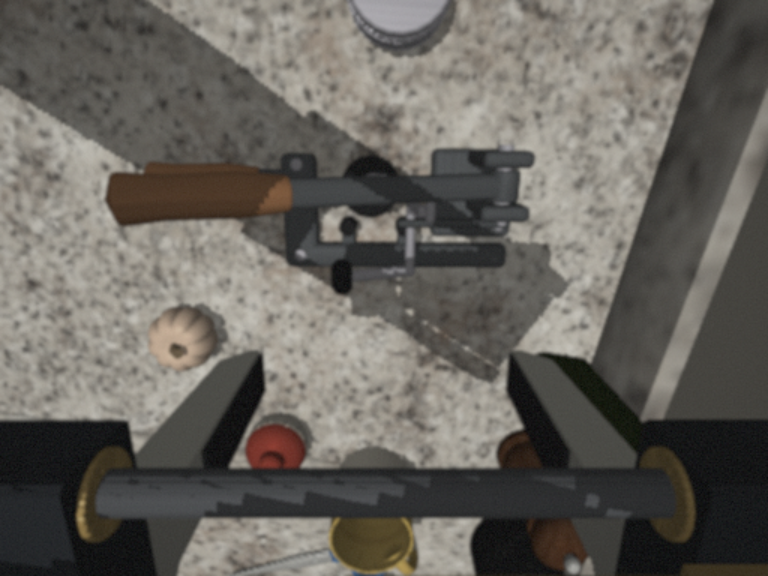

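The wrist view shows the press clearly. Its handle points left and the head is at about (500,185). The lever tip is at (342,275), one stop is at (349,226), and the tin is at the top edge near (402,10). I'll zoom in for the measurements.

```bash
python3 - <<'E'
from h import *
T_,im=load("w5.png")
c=im[90:205,175:370]; c=np.clip(c.astype(float)*1.6,0,255).astype(np.uint8)
cv2.imwrite("pics/w5z.png",cv2.resize(c,None,fx=4,fy=4,interpolation=cv2.INTER_CUBIC))
E
```

View pics/w5z.png

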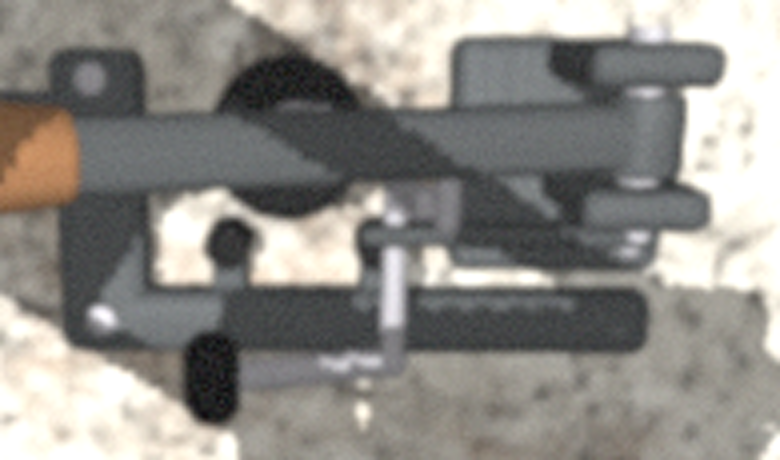

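```bash
python3 - <<'E'
from h import *
from scipy.optimize import least_squares
Tm,im=load("w5.png")
z=lambda x,y:(x/4+175-.375,y/4+90-.375)
pts=[("cornA",-82,-79,22,68,347),("cornB",-82,21,22,52,48),("post",-25,-41.5,24,232,240),("tip",-22.4,-66,100,212,378),("backL+",48,25,22,454,40),("pad",0,0,90,290,135)]
X=np.array([p[1:4] for p in pts])/1000; uv=np.array([z(*p[4:]) for p in pts])
def pose(v,X):
    c,s=np.cos(v[2]),np.sin(v[2]); return np.c_[v[0]+c*X[:,0]-s*X[:,1],v[1]+s*X[:,0]+c*X[:,1],X[:,2]]
def res(v,sel): return (np.array([proj(0,p,Tm,KW) for p in pose(v,X[sel])])-uv[sel]).ravel()
for sel in ([0,1,2,3,4,5],[0,1,2,4],[0,1,2,3]):
    r=least_squares(res,[.585,-.14,.17],args=(sel,),loss="soft_l1"); print(sel,r.x.round(4),r.fun.reshape(-1,2).round(1).tolist())
for p,u in zip(pts,uv): print(p[0],plane(0,*u,p[3]/1000,Tm=Tm,k=KW).round(4))
# rail outer edge line yaw
a=plane(0,*z(120,349),.022,Tm=Tm,k=KW);b=plane(0,*z(600,350),.022,Tm=Tm,k=KW); d=b-a; print("railyaw",np.arctan2(d[1],d[0]))
E
```

```text
[0, 1, 2, 3, 4, 5] [ 0.5773 -0.1437  0.1601] [[-2.1, 1.1], [-1.9, -1.1], [-1.4, 1.2], [0.9, 0.3], [0.8, -0.8], [2.3, -0.2]]
[0, 1, 2, 4] [ 0.5791 -0.1434  0.1623] [[-0.7, 1.3], [-0.5, -0.9], [0.1, 1.3], [2.2, -0.8]]
[0, 1, 2, 3] [ 0.5791 -0.143   0.1565] [[-0.9, 0.6], [-0.4, -1.7], [-0.0, 0.8], [2.4, -0.2]]
cornA [ 0.5116 -0.2327  0.022 ]
cornB [ 0.4955 -0.137   0.022 ]
post [ 0.5607 -0.1868  0.024 ]
tip [ 0.5646 -0.2123  0.1   ]
backL+ [ 0.6199 -0.1125  0.022 ]
pad [ 0.5749 -0.1443  0.09  ]
railyaw 0.17336943259708645
```

Press: seat at about (0.578,-0.143), yaw about 0.165, with 1–2 mm residuals. The tin stands at press x' ≈ +16 mm, y' ≈ +145 mm. I'll set the fingers 50 mm apart as a cradle, lean the tool back 20° to clear the handle, and bring it down behind the tin.

>>> drive_tool([
  [0.2, -0.2, 1.2, 0, -0.1, -0.015, -0.01],
  [0.46, -0.4, 2.5, 0, -0.2, -0.03, -0.013],
  [0.46, -0.6, 4, 0, -0.3, -0.05, -0.013],
  [0.46, -0.8, 5.5, 0, -0.344, -0.057, -0.013],
  [0.46, -1, 7, 0, -0.344, -0.057, -0.013],
  [0.46, -1.2, 8.5, -0.5, -0.344, -0.057, -0.013],
  [0.46, -1.4, 9.8, -1.2, -0.344, -0.057, -0.013],
  [0.46, -1.4, 10.7, -2.5, -0.344, -0.057, -0.013],
  [0.46, -1.4, 10.7, -4, -0.344, -0.057, -0.013],
  [0.46, -1.4, 10.7, -5.5, -0.344, -0.057, -0.013],
  [0.46, -1.4, 10.7, -7, -0.344, -0.057, -0.013],
  [0.46, -1.4, 10.7, -8, -0.344, -0.057, -0.013],
  [0.46, -1.4, 10.7, -8, -0.344, -0.057, -0.013],
  [0.46, -1.4, 10.7, -8, -0.344, -0.057, -0.013],
])

```text
t: 9.17
tool_pos: [0.5582, 0.0716, 0.099]
orientation: [1.848, 2.183, -0.332]
force: [0.1, -0.5, -0.3]
opening: 0.0501
```

```bash
python3 - <<'E'
from h import *
s,c=shot("wrist","w6.png"); print(s["t"],s["tool_pos"],s["force"],s["opening"],s["q"].round(2)); print(cv2.Rodrigues(s["orientation"])[0].round(3).tolist())
Tm=wristT(s); print(proj(0,(.570,.003,.058),Tm,KW))
E
```

```text
9.1667 [0.55816305 0.07157583 0.09895286] [ 0.06608299 -0.46383501 -0.33944804] 0.05011115551265126 [ 0.25  0.2   1.73 -0.36  1.27  0.2 ]
[[-0.156, 0.986, 0.051], [0.927, 0.164, -0.338], [-0.342, -0.005, -0.94]]
(np.float64(257.57335640555317), np.float64(287.1835473479922))
```

View pics/w6.png

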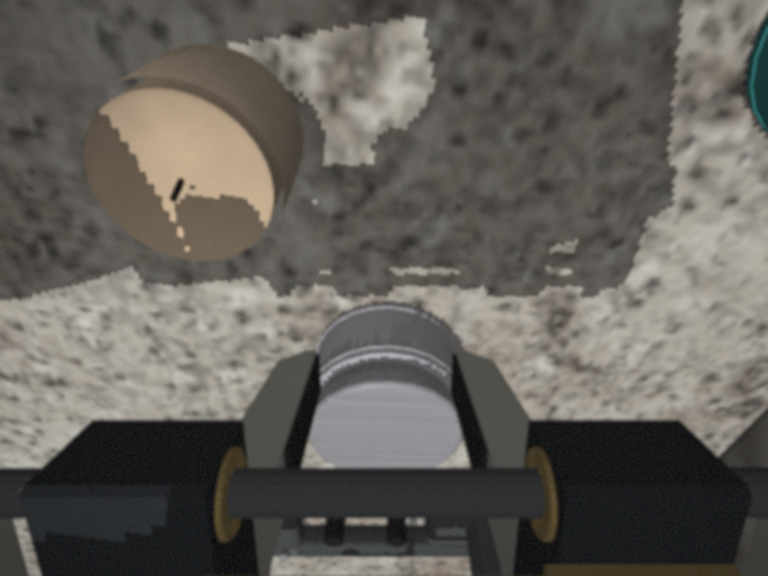

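>>> drive_tool([
  [0.46, 0, 0, -0.8, 0, 0, 0],
  [0.46, 0, 0, -1.7, 0, 0, 0],
  [0.46, 0, 0, -2.4, 0, 0, 0],
  [0.46, 0, 0, -2.65, 0, 0, 0],
  [0.46, 0.05, -0.3, -2.65, 0, 0, 0],
  [0.46, 0.1, -0.6, -2.65, 0, 0, 0],
  [0.46, 0.13, -0.8, -2.65, 0, 0, 0],
  [0.46, 0.16, -1, -2.65, 0, 0, 0],
  [0.46, 0.15, -1.2, -2.65, 0, 0, 0],
  [0.46, 0.14, -1.45, -2.65, 0, 0, 0],
  [0.46, 0.13, -1.75, -2.65, 0, 0, 0],
  [0.46, 0.12, -2.05, -2.65, 0, 0, 0],
  [0.46, 0.11, -2.35, -2.65, 0, 0, 0],
  [0.46, 0.1, -2.65, -2.65, 0, 0, 0],
  [0.46, 0.09, -2.95, -2.65, 0, 0, 0],
  [0.46, 0.08, -3.25, -2.65, 0, 0, 0],
  [0.46, 0.07, -3.5, -2.65, 0, 0, 0],
  [0.46, 0.05, -3.75, -2.65, 0, 0, 0],
  [0.46, 0.05, -3.9, -2.65, 0, 0, 0],
  [0.46, 0.05, -3.9, -2.65, 0, 0, 0],
])

```text
t: 10.88
tool_pos: [0.5607, -0.0277, 0.0334]
orientation: [1.851, 2.179, -0.329]
force: [1.1, 0.1, 0.2]
opening: 0.0499
```

```bash
python3 - <<'E'
from h import *
s,c=shot("wrist","w7.png"); print(s["t"],s["tool_pos"],s["force"],s["opening"],s["q"].round(2))
shot("scene","s2.png")
E
```

```text
10.8833 [ 0.56066894 -0.02773491  0.03343147] [1.12348561 0.07621653 0.15175903] 0.04991857167968805 [ 0.07  0.24  1.82 -0.39  1.09  0.1 ]
```

View pics/w7.png

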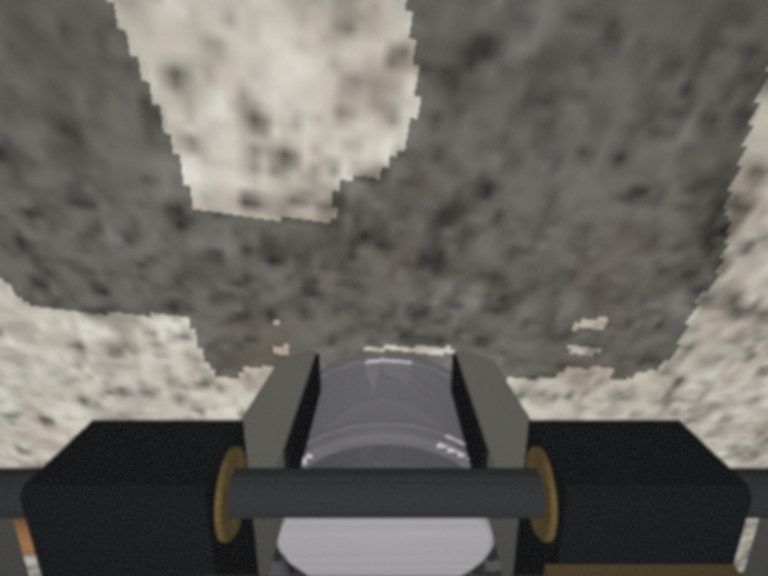

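View pics/s2.png

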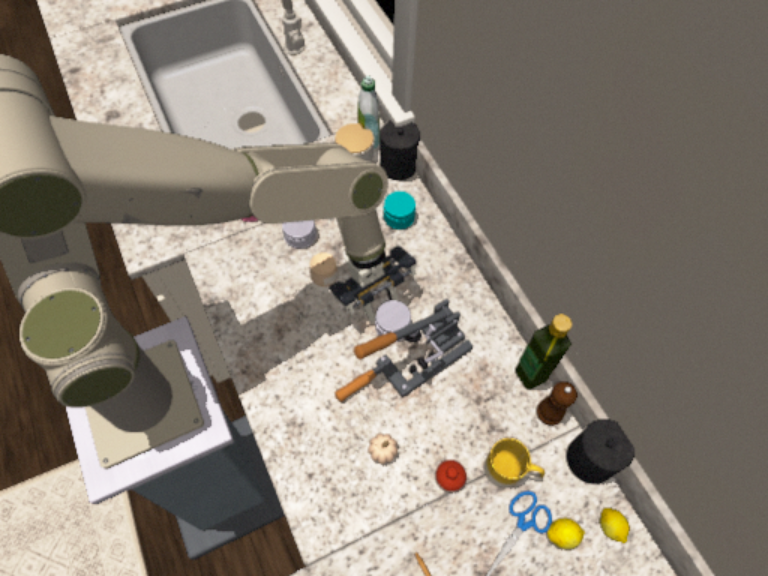

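```bash
cat >> h.py <<'E'
def pf(p,seat=(.5783,-.143),yaw=.165):
    d=np.array(p[:2])-seat; c,s=np.cos(yaw),np.sin(yaw); return np.array([c*d[0]+s*d[1],-s*d[0]+c*d[1]]).round(4)
def wf(p,seat=(.5783,-.143),yaw=.165):
    c,s=np.cos(yaw),np.sin(yaw); return np.array([seat[0]+c*p[0]-s*p[1],seat[1]+s*p[0]+c*p[1]]).round(4)
E
python3 - <<'E'
from h import *
im=cv2.imread("pics/raw_s2.png")
print(pf(plane("scene",393.5/1.5,318.5/1.5,.058)), "tcp",pf((.5607,-.0277)))
c=im[185:285,215:325]
cv2.imwrite("pics/s2z.png",cv2.resize(c,None,fx=7,fy=7,interpolation=cv2.INTER_CUBIC))
Tm,w=load("w7.png")
cv2.imwrite("pics/w7z.png",cv2.resize(w[300:384,150:370],None,fx=3.5,fy=3.5,interpolation=cv2.INTER_CUBIC))
E
```

```text
[-0.001   0.0619] tcp [0.0016 0.1166]
```

View pics/s2z.png

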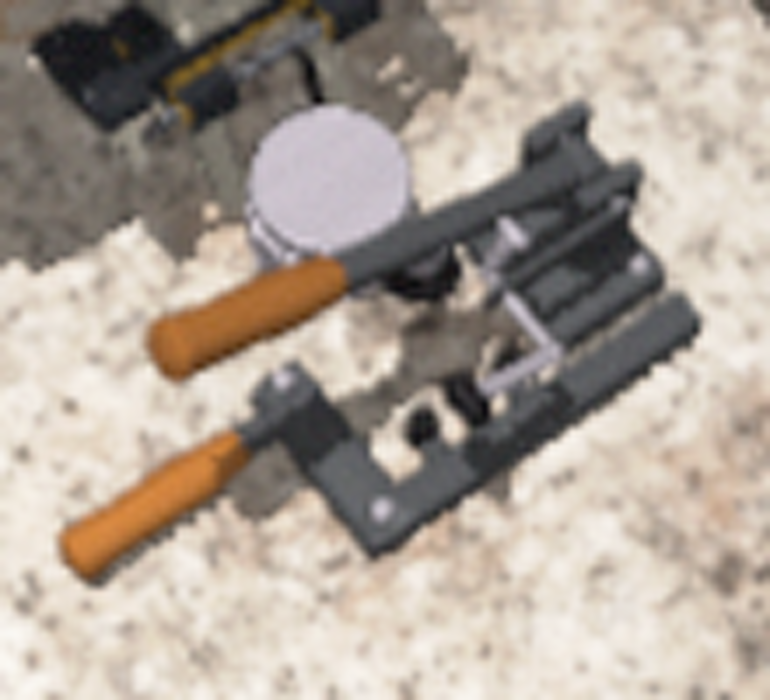

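View pics/w7z.png

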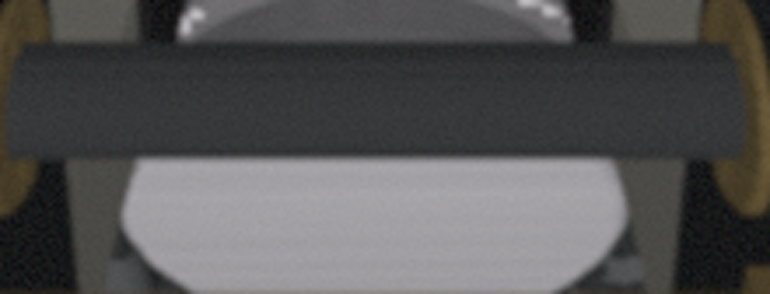

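>>> drive_tool([
  [0.46, 0.02, -0.2, 0, 0, 0, 0],
  [0.46, 0.05, -0.45, 0, 0, 0, 0],
  [0.46, 0.09, -0.7, 0, 0, 0, 0],
  [0.46, 0.13, -0.95, 0, 0, 0, 0],
  [0.46, 0.17, -1.2, 0, 0, 0, 0],
  [0.46, 0.2, -1.45, 0, 0, 0, 0],
  [0.46, 0.24, -1.7, 0, 0, 0, 0],
  [0.46, 0.28, -1.95, 0, 0, 0, 0],
  [0.46, 0.31, -2.2, 0, 0, 0, 0],
  [0.46, 0.34, -2.4, 0, 0, 0, 0],
  [0.46, 0.36, -2.5, 0, 0, 0, 0],
  [0.46, 0.37, -2.6, 0, 0, 0, 0],
  [0.46, 0.37, -2.6, 0, 0, 0, 0],
  [0.46, 0.37, -2.6, 0, 0, 0, 0],
])

```text
t: 12.15
tool_pos: [0.5704, -0.0919, 0.0338]
orientation: [1.85, 2.179, -0.328]
force: [-0.5, -0.2, -0.6]
opening: 0.0503
```

```bash
python3 - <<'E'
from h import *
s,c=shot("wrist","w8.png"); print(s["t"],s["tool_pos"],s["force"],pf(s["tool_pos"]))
shot("scene","s3.png")
im=cv2.imread("pics/raw_s3.png")
cv2.imwrite("pics/s3z.png",cv2.resize(im[185:285,215:325],None,fx=7,fy=7,interpolation=cv2.INTER_CUBIC))
E
```

```text
12.15 [ 0.57039234 -0.09186913  0.03377892] [-0.48692618 -0.18237633 -0.57174976] [0.0006 0.0517]
```

View pics/s3z.png

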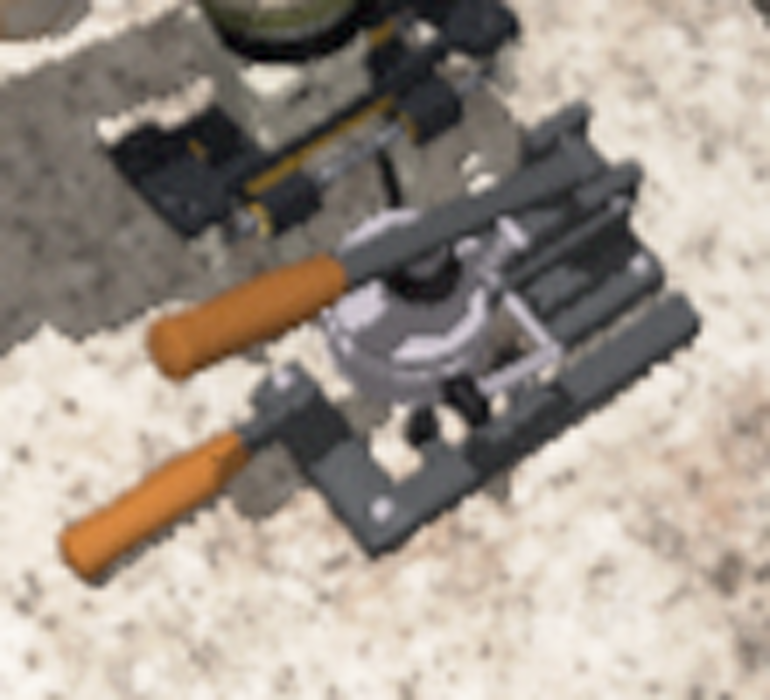

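>>> drive_tool([
  [0.46, 0.01, -0.05, 0, 0, 0, 0],
  [0.46, 0.02, -0.1, 0, 0, 0, 0],
  [0.46, 0.02, -0.15, 0, 0, 0, 0],
  [0.46, 0.03, -0.2, 0, 0, 0, 0],
  [0.46, 0.03, -0.2, 0, 0, 0, 0],
  [0.46, 0.03, -0.2, 0, 0, 0, 0],
])

```text
t: 12.75
tool_pos: [0.5711, -0.0968, 0.0337]
orientation: [1.85, 2.179, -0.328]
force: [0.4, 1.2, 0.8]
opening: 0.0501
```

>>> drive_tool([
  [0.46, 0.01, -0.04, 0, 0, 0, 0],
  [0.46, 0.01, -0.08, 0, 0, 0, 0],
  [0.46, 0.02, -0.12, 0, 0, 0, 0],
  [0.46, 0.02, -0.12, 0, 0, 0, 0],
])

```text
t: 13.08
tool_pos: [0.5715, -0.0989, 0.0335]
orientation: [1.851, 2.18, -0.326]
force: [-2.2, 6.9, 3.0]
opening: 0.0505
```

```bash
python3 - <<'E'
from h import *
s,c=shot("scene","s4.png"); print(s["t"],s["tool_pos"],s["force"],pf(s["tool_pos"]))
im=cv2.imread("pics/raw_s4.png")
cv2.imwrite("pics/s4z.png",cv2.resize(im[220:265,250:305],None,fx=13,fy=13,interpolation=cv2.INTER_CUBIC))
E
```

```text
13.0833 [ 0.57147882 -0.0988601   0.03350972] [-2.19647307  6.93576382  3.00074829] [0.0005 0.0447]
```

View pics/s4z.png

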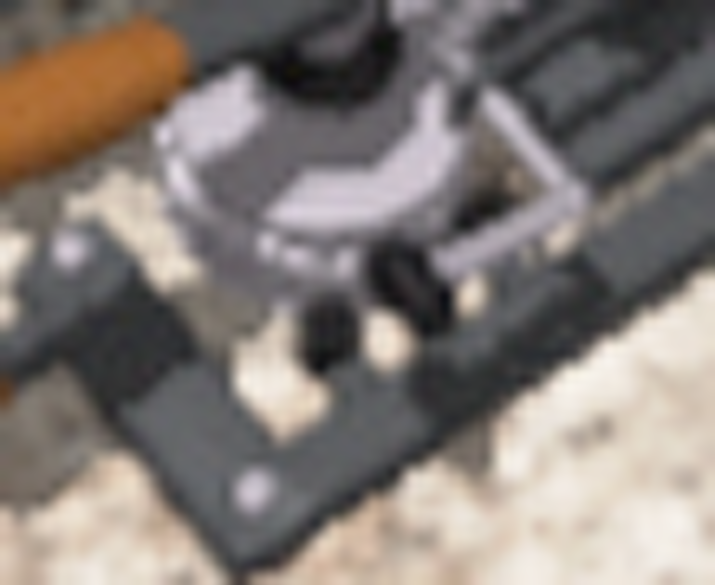

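The pushback reached 7 N, almost purely along press y', so the tin is against the stops. To settle it on both, I'll back off, shut the fingers and press once more with a flat central contact, so the tin is free to centre itself.

>>> drive_tool([
  [0.46, -0.03, 0.2, 0, 0, 0, 0],
  [0.46, -0.08, 0.5, 0, 0, 0, 0],
  [0.7, -0.14, 0.85, 0, 0, 0, 0],
  [1, -0.14, 0.85, 0, 0, 0, 0],
  [1, -0.14, 0.85, 0, 0, 0, 0],
  [1, -0.14, 0.85, 0, 0, 0, 0],
  [1, -0.14, 0.85, 0, 0, 0, 0],
  [1, -0.14, 0.85, 0, 0, 0, 0],
], squeeze=10)

```text
t: 13.8
tool_pos: [0.5681, -0.0787, 0.0337]
orientation: [1.851, 2.179, -0.328]
force: [-0.1, 0.5, 0.2]
opening: 0.0149
```

>>> drive_tool([
  [1, 0.03, -0.15, 0, 0, 0, 0],
  [1, 0.05, -0.3, 0, 0, 0, 0],
  [1, 0.06, -0.36, 0, 0, 0, 0],
  [1, 0.07, -0.42, 0, 0, 0, 0],
  [1, 0.07, -0.42, 0, 0, 0, 0],
])

```text
t: 14.22
tool_pos: [0.5695, -0.0884, 0.0335]
orientation: [1.852, 2.18, -0.327]
force: [-2.7, 5.6, 2.9]
opening: 0.0004
```

>>> drive_tool([
  [1, 0.01, -0.03, 0, 0, 0, 0],
  [1, 0.01, -0.05, 0, 0, 0, 0],
  [1, 0.01, -0.05, 0, 0, 0, 0],
])

```text
t: 14.47
tool_pos: [0.5696, -0.0887, 0.0335]
orientation: [1.852, 2.181, -0.326]
force: [-4.6, 10.5, 5.6]
opening: 0.0005
```

>>> drive_tool([
  [1, -0.1, 0.6, 0, 0, 0, 0],
  [1, -0.3, 1.7, 0.3, 0, 0, 0],
  [1, -0.4, 2.6, 1.5, 0, 0, 0],
  [1, -0.4, 2.8, 3, 0, 0, 0],
  [1, -0.4, 2.8, 4.5, 0, 0, 0],
  [1, -0.4, 2.8, 6, 0.08, 0.013, 0],
  [1, -0.4, 2.5, 7.5, 0.18, 0.03, 0],
  [1, -0.4, 1.5, 9, 0.28, 0.046, 0],
  [1, -0.4, 0, 9.5, 0.344, 0.057, 0],
  [1, -0.4, -1.5, 9.5, 0.344, 0.057, 0],
  [1, -0.4, -3, 9.5, 0.344, 0.057, 0],
  [1, -0.37, -4.5, 9.5, 0.344, 0.057, 0],
  [1, -0.37, -4.93, 9.5, 0.344, 0.057, 0],
  [1, -0.37, -4.93, 9.5, 0.344, 0.057, 0],
  [1, -0.37, -4.93, 9.5, 0.344, 0.057, 0],
  [1, -0.37, -4.93, 9.5, 0.344, 0.057, 0],
])

```text
t: 15.8
tool_pos: [0.5608, -0.2125, 0.271]
orientation: [-2.031, -2.394, 0.002]
force: [0.2, 1.0, 1.2]
opening: 0.0004
```

```bash
python3 - <<'E'
from h import *
s,c=shot("wrist","w9.png"); print(s["t"],s["tool_pos"],s["force"],pf(s["tool_pos"])); print(cv2.Rodrigues(s["orientation"])[0].round(3).tolist())
im=np.clip(c["image"][90:230,150:350,::-1].astype(float)*1.5,0,255).astype(np.uint8)
cv2.imwrite("pics/w9z.png",cv2.resize(im,None,fx=4,fy=4,interpolation=cv2.INTER_CUBIC))
E
```

```text
15.8 [ 0.56083953 -0.21245751  0.27096463] [0.16591345 0.97282844 1.24454197] [-0.0286 -0.0656]
[[-0.163, 0.987, -0.002], [0.987, 0.163, 0.0], [0.001, -0.002, -1.0]]
```

View pics/w9.png

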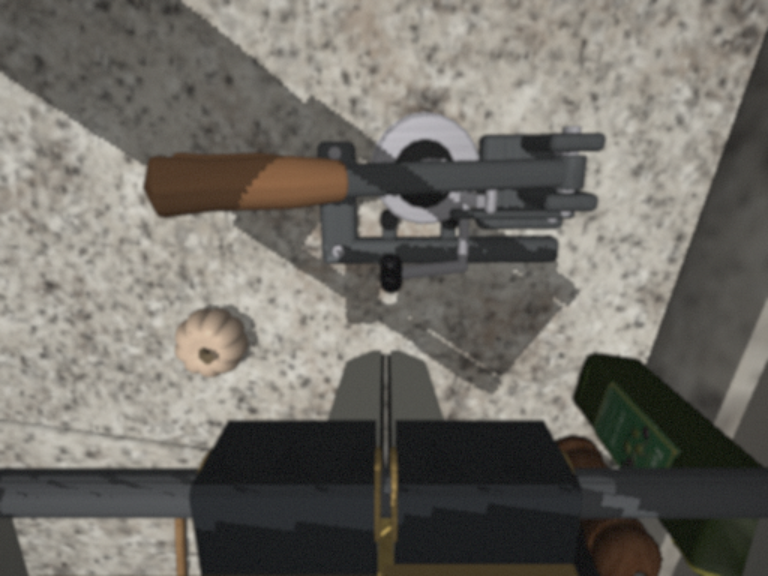

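View pics/w9z.png

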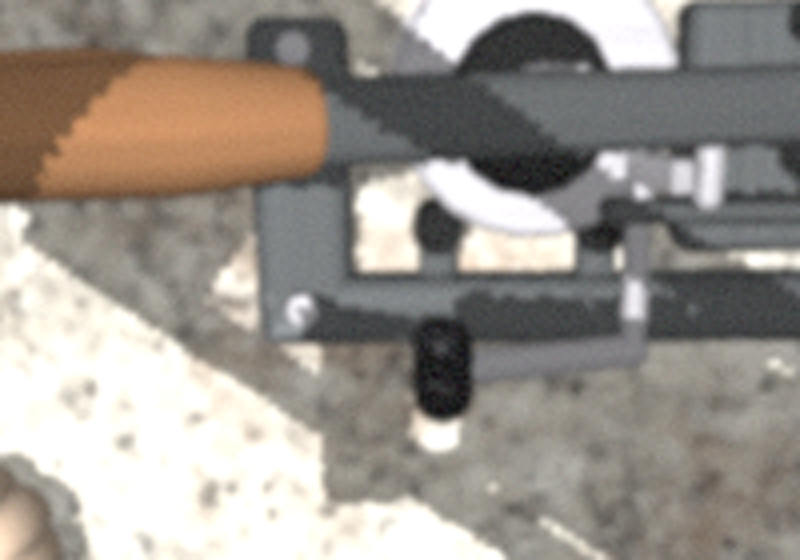

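```bash
python3 - <<'E'
from h import *
Tm,im=load("w9.png")
z=lambda x,y:(x/4+150-.375,y/4+90-.375)
g=lambda u,h:(lambda p:print(p.round(4),pf(p)))(plane(0,*u,h,Tm=Tm,k=KW))
print("tip");g(z(442,368),.1)
print("posts");g(z(437,226),.024)
print("corner -82,-79");g(z(262,338),.022)
print("screw");g(z(298,312),.024);g(z(292,45),.024)
print("lid bottom edge (y'-39 expected)");g(z(540,234),.058)
print("lid right edge x 39");g((478/1.5,172/1.5),.058)
print("lid left");g((378/1.5,172/1.5),.058)
print("pad");g(z(533,100),.088)
print("grip end & centerline"); g((148/1.5,186/1.5),.18); g((345/1.5,180/1.5),.14)
E
```

```text
tip
[ 0.5639 -0.212   0.1   ] [-0.0255 -0.0657]
posts
[ 0.559  -0.1882  0.024 ] [-0.0265 -0.0415]
corner -82,-79
[ 0.5105 -0.2323  0.022 ] [-0.0816 -0.0769]
screw
[ 0.5207 -0.2217  0.024 ] [-0.0697 -0.0682]
[ 0.5084 -0.143   0.024 ] [-0.0689  0.0115]
lid bottom edge (y'-39 expected)
[ 0.5866 -0.1806  0.058 ] [ 0.002  -0.0385]
lid right edge x 39
[ 0.6161 -0.1391  0.058 ] [ 0.0379 -0.0023]
lid left
[ 0.545  -0.1508  0.058 ] [-0.0341 -0.0022]
pad
[ 0.5754 -0.1439  0.088 ] [-0.0031 -0.0004]
grip end & centerline
[ 0.4387 -0.1676  0.18  ] [-0.1418 -0.0014]
[ 0.5282 -0.153   0.14  ] [-0.0511 -0.0017]
```

```bash
python3 - <<'E'
from h import *
Tm,im=load("w9.png")
c=np.clip(im[70:160,240:330].astype(float)*1.6,0,255).astype(np.uint8)
# overlay nothing; 8x
cv2.imwrite("pics/w9zz.png",cv2.resize(c,None,fx=6.6,fy=6.6,interpolation=cv2.INTER_CUBIC))
E
```

```text
(no output)
```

View pics/w9zz.png

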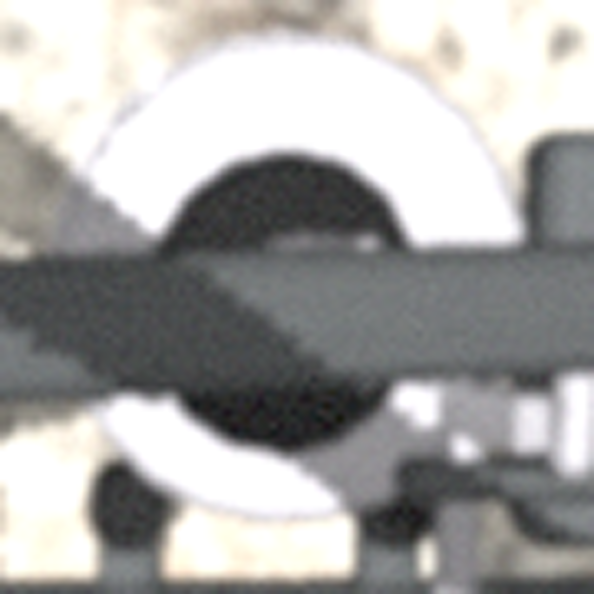

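Both stop posts sit symmetrically about the lid rim in the close-up (posts at about (135,505) and (400,515), lid centre about (286,275)). After the perspective correction they agree within about 1 mm, so the tin rests on both. Next I'll lower the release lever from above with the fingers shut.

>>> drive_tool([
  [1, -0.08, 0, -1, 0, 0, 0],
  [1, -0.08, 0, -2.2, 0, 0, 0],
  [1, -0.08, 0, -3.4, 0, 0, 0],
  [1, -0.08, 0, -4.4, 0, 0, 0],
  [1, -0.08, 0, -5, 0, 0, 0],
  [1, -0.08, 0, -5.2, 0, 0, 0],
  [1, -0.08, 0, -5.35, 0, 0, 0],
  [1, -0.08, 0, -5.5, 0, 0, 0],
  [1, -0.08, 0, -5.65, 0, 0, 0],
  [1, -0.08, 0, -5.8, 0, 0, 0],
  [1, -0.08, 0, -5.8, 0, 0, 0],
])

```text
t: 16.77
tool_pos: [0.5591, -0.2137, 0.1266]
orientation: [-2.033, -2.395, 0.003]
force: [-0.0, -1.2, 1.4]
opening: 0.0005
```

```bash
python3 - <<'E'
from h import *
s,c=shot("scene","s5.png"); print(s["t"],s["tool_pos"],s["force"],pf(s["tool_pos"]))
im=cv2.imread("pics/raw_s5.png")
cv2.imwrite("pics/s5z.png",cv2.resize(im[185:285,215:325],None,fx=7,fy=7,interpolation=cv2.INTER_CUBIC))
E
```

```text
16.7667 [ 0.55913029 -0.21369235  0.12656638] [-0.0096242  -1.17194041  1.41912616] [-0.0305 -0.0666]
```

View pics/s5z.png

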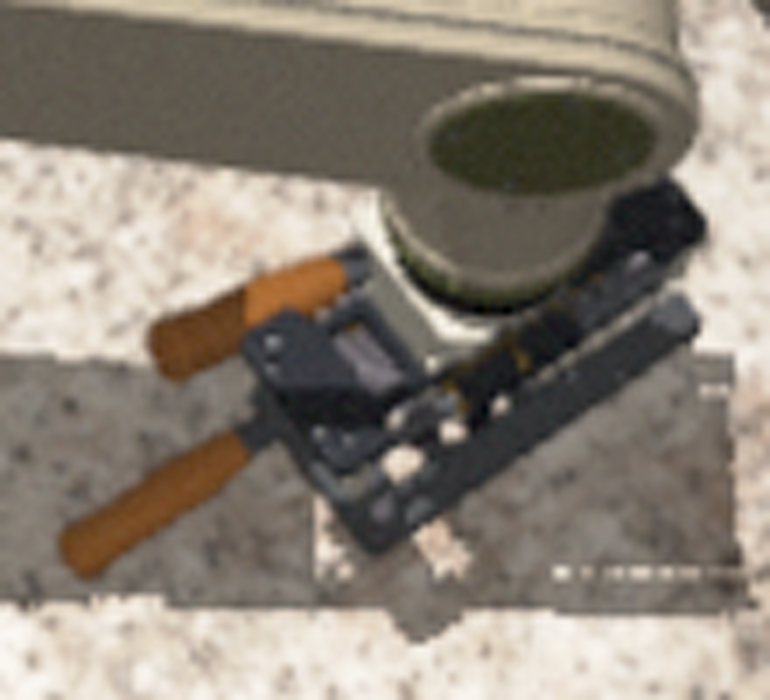

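>>> drive_tool([
  [1, 0, 0, -0.15, 0, 0, 0],
  [1, 0, 0, -0.3, 0, 0, 0],
  [1, 0, 0, -0.45, 0, 0, 0],
  [1, 0, 0, -0.6, 0, 0, 0],
  [1, 0, 0, -0.75, 0, 0, 0],
  [1, 0, 0, -0.9, 0, 0, 0],
])

```text
t: 17.32
tool_pos: [0.5587, -0.2135, 0.103]
orientation: [-2.032, -2.394, 0.003]
force: [-2.6, -0.7, 2.0]
opening: 0.0003
```

>>> drive_tool([
  [1, 0, 0, -0.15, 0, 0, 0],
  [1, 0, 0, -0.3, 0, 0, 0],
  [1, 0, 0, -0.45, 0, 0, 0],
  [1, 0, 0, -0.6, 0, 0, 0],
])

```text
t: 17.65
tool_pos: [0.5595, -0.2134, 0.0886]
orientation: [-2.033, -2.395, 0.001]
force: [1.8, 0.5, 3.0]
opening: 0.0003
```

>>> drive_tool([
  [1, 0, 0, -0.12, 0, 0, 0],
  [1, 0, 0, -0.24, 0, 0, 0],
  [1, 0, 0, -0.32, 0, 0, 0],
  [1, 0, 0, -0.32, 0, 0, 0],
])

```text
t: 17.98
tool_pos: [0.5582, -0.2133, 0.0798]
orientation: [-2.031, -2.393, 0.004]
force: [-0.7, 0.4, 0.2]
opening: 0.0005
```

>>> drive_tool([
  [1, 0, 0, -0.04, 0, 0, 0],
  [1, 0, 0, -0.08, 0, 0, 0],
  [1, 0, 0, -0.12, 0, 0, 0],
  [1, 0, 0, -0.12, 0, 0, 0],
])

```text
t: 18.32
tool_pos: [0.5587, -0.2135, 0.0775]
orientation: [-2.032, -2.394, 0.003]
force: [-0.7, 0.6, 1.3]
opening: 0.0005
```

>>> drive_tool([
  [1, 0, 0, -0.04, 0, 0, 0],
  [1, 0, 0, -0.08, 0, 0, 0],
  [1, 0, 0, -0.12, 0, 0, 0],
  [1, 0, 0, -0.12, 0, 0, 0],
])

```text
t: 18.65
tool_pos: [0.559, -0.2136, 0.0753]
orientation: [-2.032, -2.394, 0.003]
force: [-2.8, 0.6, 6.2]
opening: 0.0008
```

>>> drive_tool([
  [1, 0, 0, 0.5, 0, 0, 0],
  [1, 0, 0, 1.8, 0, 0, 0],
  [1, 0, 0, 3.3, 0, 0, 0],
  [1, 0, 0, 4.8, 0, 0, 0],
  [1, 0, 0, 6.3, 0, 0, 0],
  [1, 0, 0, 7.6, 0, 0, 0],
  [1, 0, 0, 8.2, 0, 0, 0],
  [1, 0, 0, 8.2, 0, 0, 0],
  [1, 0, 0, 8.2, 0, 0, 0],
])

```text
t: 19.4
tool_pos: [0.5593, -0.2137, 0.281]
orientation: [2.032, 2.394, -0.002]
force: [-0.3, -0.2, -0.3]
opening: 0.0003
```

```bash
python3 - <<'E'
from h import *
s,c=shot("wrist","w10.png"); print(s["t"],s["tool_pos"],s["force"],pf(s["tool_pos"]))
im=np.clip(c["image"][60:230,70:350,::-1].astype(float)*1.5,0,255).astype(np.uint8)
cv2.imwrite("pics/w10z.png",cv2.resize(im,None,fx=2.8,fy=2.8,interpolation=cv2.INTER_CUBIC))
E
```

```text
19.4 [ 0.55925675 -0.21369888  0.28101665] [-0.26421259 -0.21503753 -0.27412898] [-0.0304 -0.0666]
```

View pics/w10z.png

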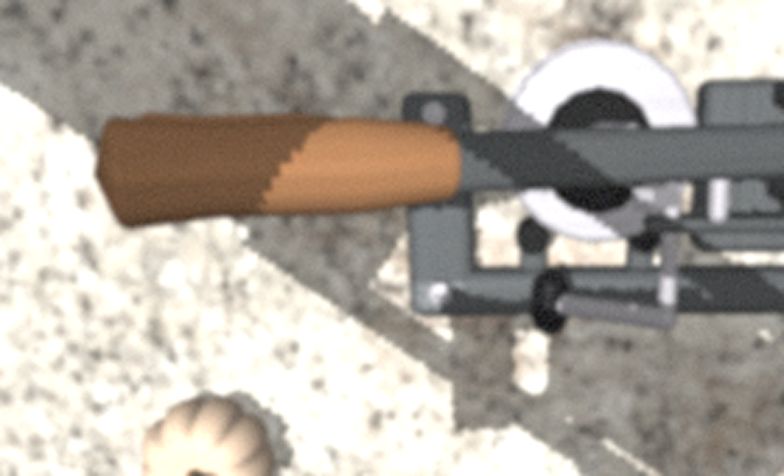

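```bash
python3 - <<'E'
from h import *
Tm,im=load("w10.png")
z=lambda x,y:(x/2.8+70-.32,y/2.8+60-.32)
for n,u,h in (("tip",z(550,302),.046),("grip end",z(110,170),.18),("grip start",z(460,162),.145)):
    p=plane(0,*u,h,Tm=Tm,k=KW); print(n,p.round(4),pf(p))
E
```

```text
tip [ 0.5705 -0.2121  0.046 ] [-0.0191 -0.0669]
grip end [ 0.4404 -0.1667  0.18  ] [-0.1399 -0.0007]
grip start [ 0.5297 -0.1524  0.145 ] [-0.0495 -0.0013]
```

>>> drive_tool([
  [1, -0.6, 0.3, 0, 0, 0, 0],
  [1, -1.6, 0.85, 0, 0, 0, 0],
  [1, -2.7, 1.4, 0, 0, 0, 0],
  [1, -3.5, 1.8, -0.3, 0, 0, 0],
  [1, -3.82, 1.99, -1, 0, 0, 0],
  [1, -3.82, 1.99, -1.8, 0, 0, 0],
  [1, -3.82, 1.99, -2.3, 0, 0, 0],
  [1, -3.82, 1.99, -2.5, 0, 0, 0],
  [1, -3.82, 1.99, -2.5, 0, 0, 0],
])

```text
t: 20.2
tool_pos: [0.462, -0.1632, 0.2144]
orientation: [-2.029, -2.39, 0.005]
force: [0.2, -0.3, -0.1]
opening: 0.0009
```

```bash
python3 - <<'E'
from h import *
s,c=shot("wrist","w11.png"); print(s["t"],s["tool_pos"],s["force"],pf(s["tool_pos"]))
shot("scene","s6.png")
E
```

```text
20.2 [ 0.46201761 -0.16317737  0.21437855] [ 0.22304498 -0.29798308 -0.10457156] [-0.118  -0.0008]
```

View pics/w11.png

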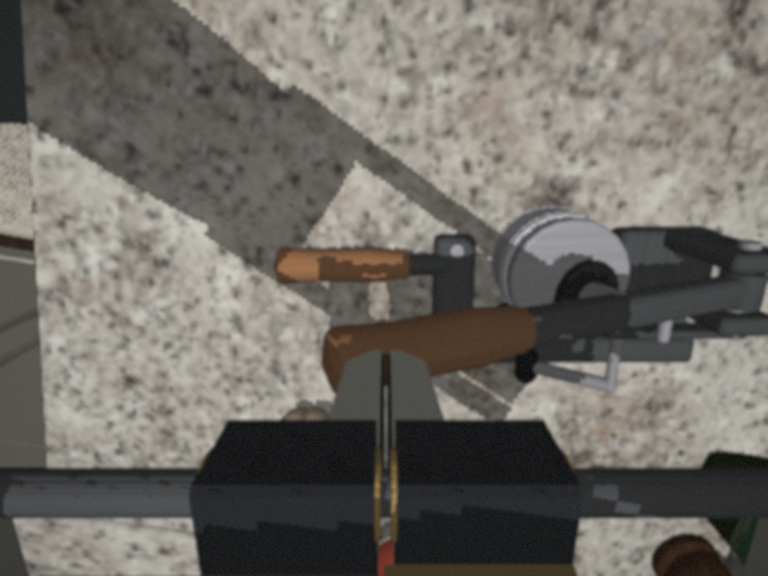

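View pics/s6.png

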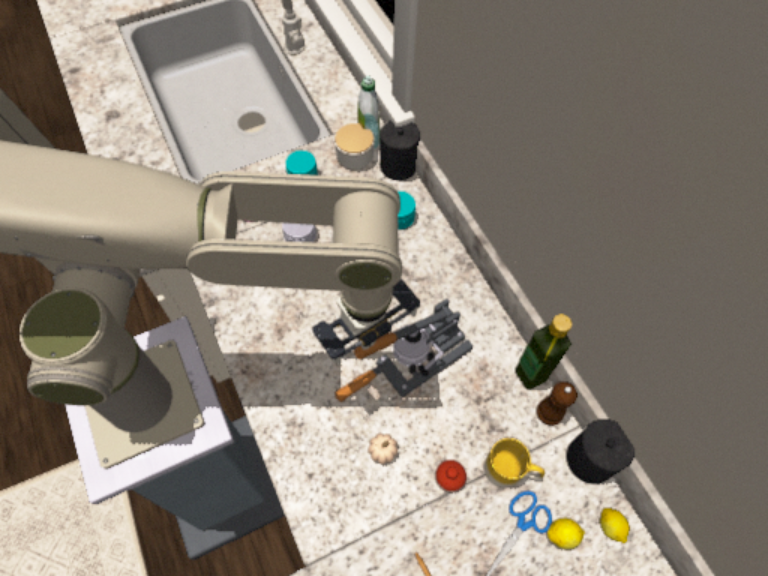

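Fingers are over the grip, and the lever measures at press (-19,-67) mm at z 46, which matches fully lowered. I'll start pushing the handle down along its arc.

>>> drive_tool([
  [1, 0, 0, -0.2, 0, 0, 0],
  [1, -0.1, -0.02, -0.4, 0, 0, 0],
  [1, -0.18, -0.03, -0.65, 0, 0, 0],
  [1, -0.28, -0.05, -0.9, 0, 0, 0],
  [1, -0.37, -0.06, -1.17, 0, 0, 0],
  [1, -0.44, -0.07, -1.4, 0, 0, 0],
  [1, -0.52, -0.09, -1.65, 0, 0, 0],
  [1, -0.6, -0.1, -1.85, 0, 0, 0],
  [1, -0.65, -0.11, -2.06, 0, 0, 0],
])

```text
t: 21.05
tool_pos: [0.4468, -0.1664, 0.1651]
orientation: [-2.032, -2.394, 0.002]
force: [0.4, 0.5, 1.0]
opening: 0.0003
```

```bash
python3 - <<'E'
from h import *
s,c=shot("wrist","w12.png"); print(s["t"],s["tool_pos"],s["force"],pf(s["tool_pos"]))
E
```

```text
21.05 [ 0.44681843 -0.16641213  0.16508458] [0.44566966 0.50238126 1.0196355 ] [-0.1335 -0.0015]
```

View pics/w12.png

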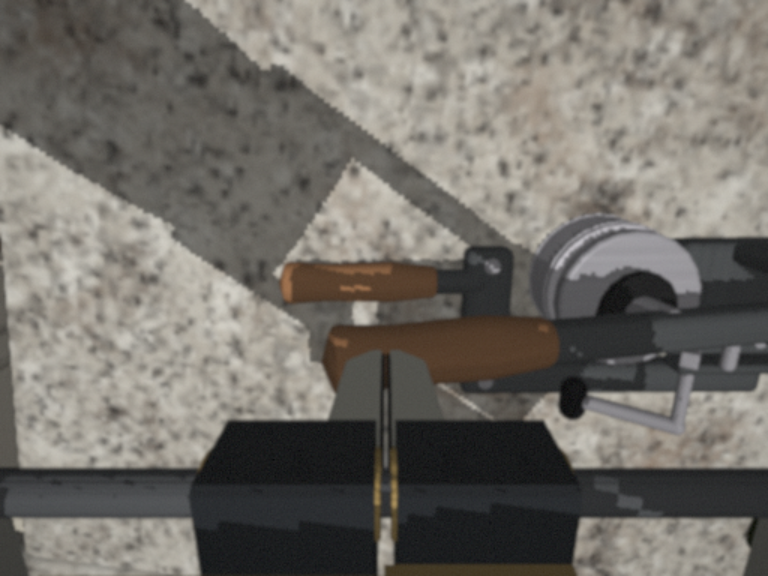

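>>> drive_tool([
  [1, -0.05, -0.01, -0.2, 0, 0, 0],
  [1, -0.1, -0.015, -0.4, 0, 0, 0],
  [1, -0.14, -0.02, -0.6, 0, 0, 0],
  [1, -0.17, -0.03, -0.8, 0, 0, 0],
  [1, -0.2, -0.03, -0.95, 0, 0, 0],
  [1, -0.22, -0.035, -1.1, 0, 0, 0],
])

```text
t: 21.6
tool_pos: [0.4414, -0.1673, 0.1377]
orientation: [-2.032, -2.394, 0.003]
force: [0.1, 0.7, 4.3]
opening: 0.0005
```

>>> drive_tool([
  [1, -0.01, 0, -0.06, 0, 0, 0],
  [1, -0.02, 0, -0.12, 0, 0, 0],
  [1, -0.03, -0.01, -0.18, 0, 0, 0],
  [1, -0.03, -0.01, -0.24, 0, 0, 0],
])

```text
t: 21.93
tool_pos: [0.4409, -0.1675, 0.1326]
orientation: [-2.032, -2.394, 0.002]
force: [-2.2, 2.0, 7.7]
opening: 0.0006
```

>>> drive_tool([
  [1, -0.01, 0, -0.06, 0, 0, 0],
  [1, -0.02, 0, -0.12, 0, 0, 0],
  [1, -0.03, 0, -0.18, 0, 0, 0],
  [1, -0.03, 0, -0.24, 0, 0, 0],
])

```text
t: 22.27
tool_pos: [0.4401, -0.1676, 0.126]
orientation: [-2.032, -2.394, 0.002]
force: [0.6, 1.2, 2.1]
opening: 0.0004
```

The lid has given: the force peaked around 8–15 N and then fell. I'll follow through gently to the closed stop.

>>> drive_tool([
  [1, 0, 0, -0.06, 0, 0, 0],
  [1, 0, 0, -0.12, 0, 0, 0],
  [1, 0, 0, -0.18, 0, 0, 0],
  [1, 0, 0, -0.24, 0, 0, 0],
  [1, 0, 0, -0.24, 0, 0, 0],
])

```text
t: 22.68
tool_pos: [0.4397, -0.1676, 0.1197]
orientation: [-2.032, -2.394, 0.003]
force: [-1.0, 0.6, 2.6]
opening: 0.0006
```

>>> drive_tool([
  [1, 0, 0, -0.03, 0, 0, 0],
  [1, 0, 0, -0.06, 0, 0, 0],
  [1, 0, 0, -0.06, 0, 0, 0],
])

```text
t: 22.93
tool_pos: [0.4399, -0.1677, 0.1186]
orientation: [-2.032, -2.394, 0.003]
force: [-2.4, 0.5, 3.6]
opening: 0.0005
```

>>> drive_tool([
  [1, 0, 0, -0.03, 0, 0, 0],
  [1, 0, 0, -0.06, 0, 0, 0],
  [1, 0, 0, -0.08, 0, 0, 0],
  [1, 0, 0, -0.08, 0, 0, 0],
])

```text
t: 23.27
tool_pos: [0.44, -0.1677, 0.1177]
orientation: [-2.032, -2.394, 0.003]
force: [-6.3, 2.4, 12.4]
opening: 0.0004
```

The handle is at its closed stop (12 N, grip top about 93 mm). I'll let it come back up along its arc.

>>> drive_tool([
  [1, 0, 0, 0.2, 0, 0, 0],
  [1, 0.02, 0, 0.5, 0, 0, 0],
  [1, 0.08, 0.01, 0.85, 0, 0, 0],
  [1, 0.14, 0.02, 1.2, 0, 0, 0],
  [1, 0.2, 0.03, 1.55, 0, 0, 0],
  [1, 0.28, 0.05, 1.9, 0, 0, 0],
  [1, 0.38, 0.06, 2.25, 0, 0, 0],
  [1, 0.5, 0.08, 2.6, 0, 0, 0],
  [1, 0.65, 0.1, 3, 0, 0, 0],
  [1, 0.8, 0.13, 3.4, 0, 0, 0],
  [1, 0.95, 0.16, 3.8, 0, 0, 0],
  [1, 0.95, 0.16, 4.4, 0, 0, 0],
  [1, 0.95, 0.16, 5.5, 0, 0, 0],
  [1, 0.95, 0.16, 6.8, 0, 0, 0],
  [1, 0.95, 0.16, 7.5, 0, 0, 0],
  [1, 0.95, 0.16, 7.5, 0, 0, 0],
])

```text
t: 24.6
tool_pos: [0.4657, -0.1643, 0.3098]
orientation: [2.029, 2.391, 0.0]
force: [0.1, 0.4, 0.8]
opening: 0.0004
```

>>> drive_tool([
  [1, 0.6, -0.2, 0, 0, 0, 0],
  [1, 1.6, -0.6, 0, 0, 0, 0],
  [1, 2.7, -1.1, 0, 0, 0, 0],
  [1, 3.5, -1.5, 0, 0, 0, 0],
  [1, 4, -1.8, 0, 0, 0, 0],
  [1, 4, -1.8, 0, 0, 0, 0],
  [1, 4, -1.8, 0, 0, 0, 0],
])

```text
t: 25.18
tool_pos: [0.5636, -0.2085, 0.3027]
orientation: [-2.03, -2.392, 0.004]
force: [-0.3, 0.4, -1.1]
opening: 0.0006
```

```bash
python3 - <<'E'
from h import *
s,c=shot("wrist","w13.png"); print(s["t"],s["tool_pos"],s["force"],pf(s["tool_pos"]))
im=np.clip(c["image"][60:230,70:350,::-1].astype(float)*1.5,0,255).astype(np.uint8)
cv2.imwrite("pics/w13z.png",cv2.resize(im,None,fx=2.8,fy=2.8,interpolation=cv2.INTER_CUBIC))
E
```

```text
25.1833 [ 0.56355624 -0.2084639   0.30265231] [-0.28594136  0.44603879 -1.13158465] [-0.0253 -0.0622]
```

View pics/w13z.png

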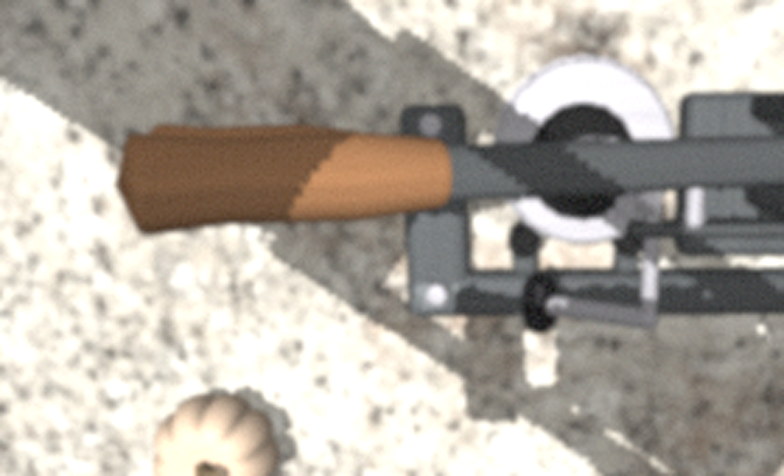

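The handle is back up, the lever is down, and the tin is still against both posts. I'll check the lid height from the open side.

>>> drive_tool([
  [1, 0, 1, 0, 0, 0, 0],
  [1, 0, 2.5, 0, -0.1, -0.017, 0],
  [1, 0, 4, 0, -0.2, -0.033, 0],
  [1, 0, 5.5, 0, -0.3, -0.05, 0],
  [1, -0.1, 7, 0, -0.344, -0.057, 0],
  [1, -0.2, 8.5, 0, -0.344, -0.057, 0],
  [1, -0.2, 10, -1, -0.344, -0.057, 0],
  [1, -0.2, 11, -2.3, -0.344, -0.057, 0],
  [1, -0.2, 11, -3.8, -0.344, -0.057, 0],
  [1, -0.2, 11, -5, -0.344, -0.057, 0],
  [1, -0.2, 11, -5, -0.344, -0.057, 0],
  [1, -0.2, 11, -5, -0.344, -0.057, 0],
])

```text
t: 26.23
tool_pos: [0.5568, 0.0661, 0.178]
orientation: [1.85, 2.182, -0.333]
force: [0.3, -0.1, 0.3]
opening: 0.0008
```

```bash
python3 - <<'E'
from h import *
s,c=shot("wrist","w14.png"); print(s["t"],s["tool_pos"],s["force"],pf(s["tool_pos"]))
shot("scene","s7.png"); shot("top","t7.png")
im=cv2.imread("pics/raw_s7.png")
cv2.imwrite("pics/s7z.png",cv2.resize(im[185:285,215:325],None,fx=7,fy=7,interpolation=cv2.INTER_CUBIC))
E
```

```text
26.2333 [0.55678934 0.06610799 0.17800233] [ 0.29780383 -0.05311507  0.30834297] [0.0131 0.2098]
```

View pics/w14.png

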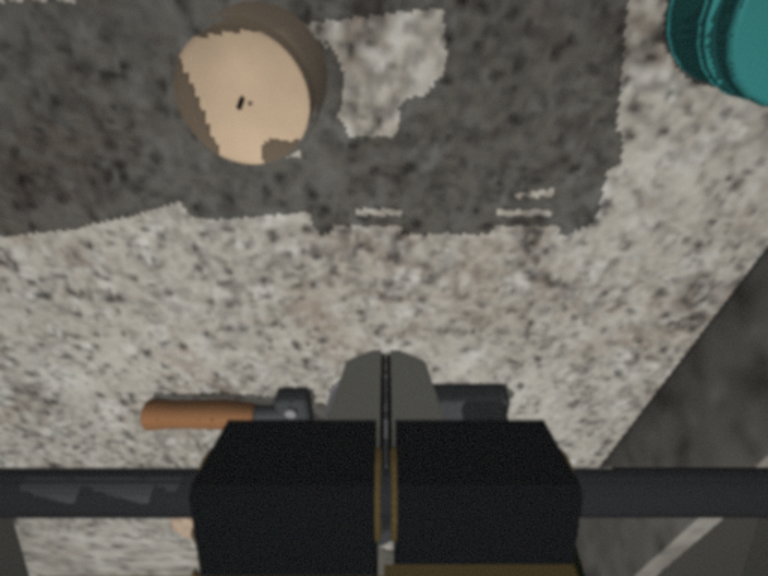

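View pics/s7z.png

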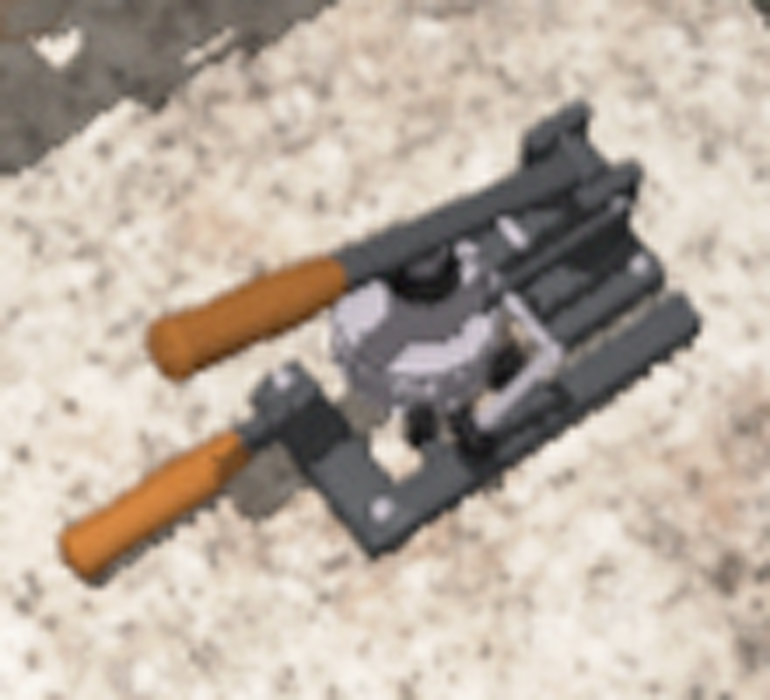

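View pics/s7.png

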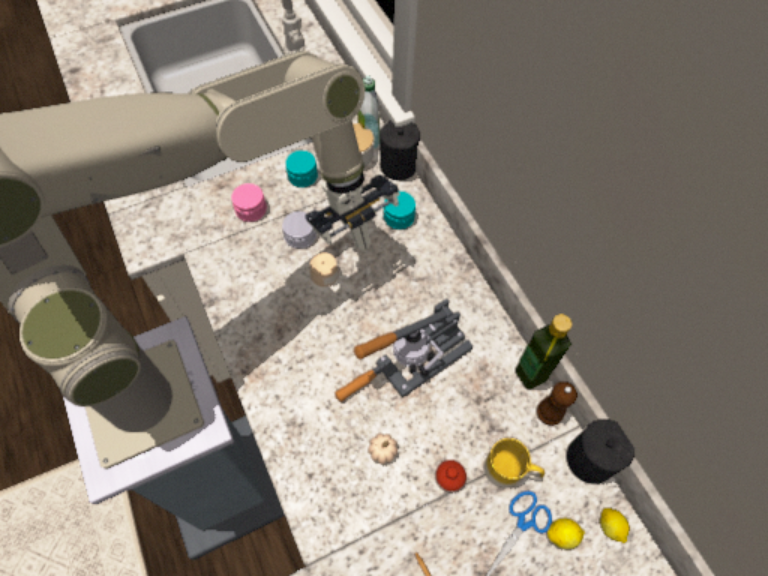

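```bash
python3 - <<'E'
from h import *
p=wf((0.002,0)); print(np.subtract(proj("scene",(*p,.05)),proj("scene",(*p,.058))))
a=cv2.imread("pics/raw_s3.png"); 
ims=[cv2.imread(f"pics/raw_s{k}.png")[220:255,255:295] for k in (4,7)]
cv2.imwrite("pics/cmp.png",cv2.resize(np.hstack(ims),None,fx=9.5,fy=9.5,interpolation=cv2.INTER_CUBIC))
E
```

```text
[-0.12739311  0.99861131]
```

View pics/cmp.png

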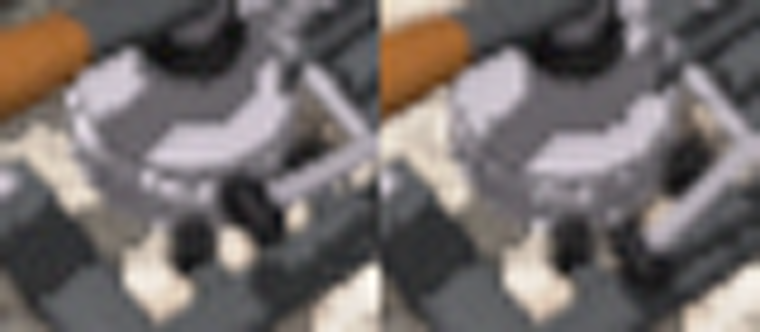

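Comparing before and after: the lid's front edge dropped about 1 px, which is what 8 mm should look like, and the bright neck ring has gone. The body hasn't moved off the stops. The arm is clear, so I'm handing in.

```bash
python3 - <<'E'
from plant import robot
print(robot.close_job()); print(robot.read_state()["t"])
E
```

```text
the job is handed in; nothing more can be done
None
the job is handed in; nothing more can be done
```

The proud-lidded tin is closed and standing on both rubber stops in the press. I handed the job in at about 26 s with the arm clear of everything.

**What I did:**
- **Finding the tin:** its lid top triangulated to about 57 mm, against about 49 mm for the other tin.
- **Sliding it in:** I drew it along the worktop with a light 5 N grip, then pushed it in with the tool tilted until the stops pushed back at 7 to 10 N.
- **Release lever:** I pressed it down to its end stop at about 6 N.
- **Closing the lid:** I pushed the handle down its arc. The highest force I read before the lid gave was about 8 N, and it then fell to 2 N. I followed through to the closed stop at about 12 N and let the handle rise again.

**Last checks:**
- **Press and tin:** the handle is up and the lever is fully lowered. The tin is upright, within about 1 mm of both stops before pressing, and has not visibly moved since.
- **Lid:** in the scene image its front edge dropped about 1 pixel, which matches 8 mm, and the neck ring is no longer visible. That is coarse; the drop in force and the handle reaching its closed stop are the stronger evidence.
- **Failed check:** the final wrist picture meant to show the lid height was blocked by the gripper, so I relied on the scene camera instead.
- **Other objects:** the other tin and the bystanders looked undisturbed in the last scene picture, but I did not re-measure them.

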